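# Air blank with impedance tweezers

## Task

Take the air blank for this sample: first turn the capped tube in its well until its barcode label squarely faces the reader's window, let go of it and leave it standing there. Then pick the sprung impedance tweezers up off their rest, bring both tip plates down inside the empty glass dish, clear of its floor and wall, and squeeze until the plates stand 12 mm apart (pointer on the broad mark of the gap scale, at most 2 mm off), never letting the plates meet. Hold that gap steady and still for two seconds and finish while holding it there, without having disturbed the tip box, bottle or jar.

Things in the scene. Friction and masses are not known exactly. Their poses are not given: they have to be found in the camera images.
- reader: barcode station fixed to the bench: foot plate 155 x 90 x 10 mm; on it a grey block 52 x 52 mm, 42 mm high over the bench, with a round well 32 mm wide, its floor 12 mm above the bench, and the reader head 55 x 66 mm, 90 mm high, whose front begins 50 mm from the well's axis. Origin: on the bench under the well's axis; x points from the well to the head, z up
- reader_window (a point): centre of the black reader window on the head's front, 46.5 mm from the well's axis, 66 mm above the bench
- tube: clear sample tube standing loose in the well, 30 mm in diameter, 118 mm tall, 60 g; its white screw cap, 35 mm in diameter and 16 mm tall (102 to 118 mm above the foot), is fast on it. Origin: centre of its foot; x points out through the middle of the label, z up along the tube
- tube_label (a point): middle of the white paper label with black bars, on the tube's outside, 66 mm above its foot; the label is 26 mm wide around the tube and 46 mm tall, there is only one
- rest: fixed stand of the tweezers: foot plate 210 x 64 x 6 mm, a rear saddle at x = -83 mm (34 mm wide, cheeks up to 65 mm) under the tweezers' module and a front cross bar at x = 45 mm (6 mm thick, 54 mm wide) under the leaves, between grip pads and tips, their tops 58 mm above the bench. Only the foot plate lies under the pads. Origin: centre of the foot plate's underside, x towards the tips, z up
- tweezers: cordless sprung tweezers, about 40 g, lying level on the rest, tips hanging: a grey module 37 x 22 x 18 mm at the rear and a left and a right leaf, 10 mm tall, 3 mm thick, that swing in the horizontal plane on hinges 8 mm either side of the middle. Origin: midway between the hinges, level with the underside; x along the tweezers to the tips, y to the left leaf, z up
- tweezers_grip (a point): point midway between the two ribbed black grip pads (36 mm long, 12 mm tall), 85 mm ahead of the tweezers' origin, 6 mm above its level. Over the outsides the pads measure 42 mm open and 30 mm at the 12 mm tip gap, where they are parallel; 1 mm less at the pads is about 1.5 mm less at the tips. They press back with about 8 N at the 12 mm gap
- tweezers_left (a joint): swing of each leaf in rad (both leaves swing alike): 0 open (30 mm between the plates), 0.072 at 12 mm, 0.116 nearly shut (1 mm); gap in mm is nearly 30 - 250 x value
- plate_left (a point): centre of the inner face of the left tip plate, a bare steel disc 10 mm in diameter and 2 mm thick on the end of a thin steel rod; 125 mm ahead of the tweezers' origin and 38 mm below its level; 15 mm left of the middle line when open, 6 mm at the 12 mm gap
- plate_right (a point): the same on the right leaf, facing the left plate
- dish: empty round clear glass dish, loose, 100 mm in diameter, 25 mm high, wall 3 mm, floor 4 mm thick, 120 g. Origin: centre of its underside, z up
- tip_box: bystander: box of pipette tips, 84 x 122 mm, 58 mm high. Origin: centre of its underside
- bottle: bystander: amber reagent bottle, 60 mm in diameter, 125 mm tall. Origin: centre of its underside
- jar: bystander: small white jar, 54 mm in diameter, 60 mm tall. Origin: centre of its underside
- gap_mark (a point): middle of the broad black mark on the gap scale, an aluminium strip on the right leaf that lies across over the left one, 109 mm ahead of the tweezers' origin and 14 mm above its level; the small black pointer on the left leaf stands at this mark at the 12 mm gap and to the left of it when the tweezers are more open

How it is judged:
By the outcome, as a careful person would: the job done as asked, in the order asked, and still so for the second after the job is handed in, while the arm keeps its last pose, push and grip.
It also fails if it takes over 61 s, if anything falls off the work surface, if the arm or the gripper's body presses on something with over 40 N, if the wrist force passes 120 N, or if a joint passes its speed limit or range.

## Robot

A 6-joint arm with a two-finger parallel gripper is mounted at the origin on the work surface. World frame = base frame: x ahead of the robot, y to its left, z up, the work surface at z = 0. Lengths are in m, angles in rad, forces in N, time in s.
With the tool pointing down it reaches from about 0.4 to 0.925 m from the base axis. Payload 3.4 kg.
Tool frame: the origin (TCP) lies on the centre line of the jaws, within the pads' length; the fingertips stand 25 mm ahead of it and the grasp point (between the pads) lies 6 mm ahead of it; z points along the fingers, y is the direction in which the jaws open and shut (so a half turn about z gives the same grasp; the last joint's range is limited). The gripper opens to 85 mm and grips with 20 to 120 N. Pads are 22 mm wide; open, the fingers measure 114 mm over their backs; the gripper's body (76 mm by 85 mm) begins 54 mm behind the grasp point. The pads swing forward as they close: fully open they stand 13 mm farther back than shut.
Start: joints at [-1.339, 0.307, 1.506, -0, 1.328, -0.073], TCP at [0.173, -0.549, 0.256] pointing down, gripper open.
Joint ranges: [-3.12, 3.12], [-1.05, 2.28], [0.14, 2.33], [-1.42, 4.57], [0.1, 2.73], [-2.68, 2.68]. Speed limits (rad/s): [2.57, 2.57, 3.14, 3.14, 3.14, 3.14].

## Interface

Orientations are given as a unit quaternion [w, x, y, z].
In Python, from station import arm, eyes, hand_in, spotter gives the robot as it stands.
- The arm moves only by the tool step_arm, never from a script. Its argument "increments" is a list of rows, each an object of numbers: "x", "y", "z": the shift along the tool's x, y, z in mm; "ax", "ay", "az": the turn, a rotation vector about the tool's x, y, z in degrees; "grip": the closure in counts, from 0 (fully open) to 255 (shut). A call has 1 to 5 rows; each row shifts and turns the commanded pose from where the row before left it, along the tool's axes as they then stand; what a row does not reach is not made up. A row lasts 1/10 s, in which the tool goes at most 50 mm and 8.59 degrees, less where a joint would pass 70% of its speed; a pose out of reach is approached as far as the arm can. A call is refused whole if a number of a shift passes 50 or a number of a turn 8.59, either way. A call with a gripper value outside its range is refused whole. The fingers move at their own pace and stop on an object; the grip force is fixed at half the most. Time passes only in rows, so rows that do not move let the fingers close. It gives the time, the measured TCP pose, the force and the opening at its end, in the units of the state.
- arm.get_state(): the state, without advancing time (a new reading comes with each control period).
- eyes.read_camera(name): name is "side" or "top" or "wrist"; returns the picture (384x512x3 uint8, red, green, blue); there is no depth.
- eyes.camera_params(name): a dict with "fx", "fy", "cx", "cy" (pixels), "rvec" (rotation vector, rad) and "tvec" (3), from world to camera coordinates, as OpenCV has them. Camera axes: x right, y down, z forward; pixel columns grow to the right and rows downward; lengths in m; the calibration is good to about 2 mm. A picture is of the moment at which its call begins: read the wrist's pose just before it. camera_params takes no time and is no camera call; for the wrist camera it gives the pose at the moment of the call.
- hand_in(): hands the job in, once; it reports no verdict.
Trained networks look in the newest picture that a camera, given by its name, has taken for a name from the list of things; names that differ only in an ending like _2 or _b are one class to them, and where a whole thing is asked for, a point or a joint stands for the part that bears it (a point fixed in the world has none). Each returns a list of dicts, best first, with "p" (0 to 1); they miss things now and then, are a little off and sometimes report something else, mostly with a low value. They report only what shows in the picture. A call takes as long as a camera call.
- spotter.recognise(target, camera): "at" ([x, y, z] in m, in the coordinates of the camera as it stood for that picture, good to about 4 mm: the middle of the surface that is visible of it).
- spotter.place_of(target, camera): "at" ([x, y, z] in m, in the coordinates of the camera as it stood for that picture, good to about 4 mm: a listed point, or the origin of a listed thing).
The state is a dict: "clock": time; "joints": joint angles; "joint_vel": joint speeds; "joint_efforts": joint torques, N m; "eef_pos": TCP position; "orientation": TCP orientation; "contact_force": force on the tool from outside, world axes, zero at the start; "ft_torque": the same for the moment, N m; "finger_gap": opening from 0.0 (shut) to 1.0 (fully open).
Only numpy, scipy, OpenCV 4.12 (cv2) and the standard library are available. Lean on these libraries where they do the work, as an engineer would, in place of code of your own. Each camera call takes 0.05 s, during which the arm holds its last target.

## Working session

There is one attempt and no reset: what is moved stays moved. The work goes in short steps, Python scripts to look and compute and a tool call to move; the robot and the scene stay as the last step left them, time stands still between calls to the robot, and variables do not carry over. Pictures are saved under pics/ and viewed, and the job is handed in when it is done.

Besides the shell and the picture viewer there is one more tool, called after "Emit:" as name(argument=value, ...), one argument or row to a line, values as JSON. step_arm: Moves the arm, as the interface text tells. Its arguments: {"type":"object","properties":{"increments":{"type":"array","items":{"type":"object","properties":{"x":{"type":"number"},"y":{"type":"number"},"z":{"type":"number"},"ax":{"type":"number"},"ay":{"type":"number"},"az":{"type":"number"},"grip":{"type":"number"}}}}},"required":["increments"]}

```bash
ls; mkdir -p pics; cat > h.py <<'E'
import numpy as np, cv2
from station import arm, eyes, hand_in, spotter
from scipy.spatial.transform import Rotation as R
def cam(n):
    p=eyes.camera_params(n); K=np.array([[p['fx'],0,p['cx']],[0,p['fy'],p['cy']],[0,0,1]])
    Rm=R.from_rotvec(np.ravel(p['rvec'])).as_matrix(); return K,Rm,np.ravel(p['tvec'])
def proj(n,P,c=None):
    K,Rm,t=c or cam(n); q=K@(Rm@np.array(P)+t); return q[:2]/q[2]
def toW(c,a): K,Rm,t=c; return Rm.T@(np.array(a)-t)
def ray(c,u,v):
    K,Rm,t=c; d=Rm.T@np.linalg.inv(K)@np.array([u,v,1.]); return -Rm.T@t,d/np.linalg.norm(d)
def atz(c,u,v,z):
    o,d=ray(c,u,v); return o+d*(z-o[2])/d[2]
def save(n,f):
    im=eyes.read_camera(n); cv2.imwrite('pics/'+f+'.png',im[:,:,::-1]); return im
def st():
    s=arm.get_state(); print({k:(np.round(v,4).tolist()) for k,v in s.items() if k in('clock','joints','eef_pos','orientation','contact_force','finger_gap')}); return s
def spot(n,names,fn='place_of'):
    c=cam(n)
    for t in names:
        r=getattr(spotter,fn)(t,n)
        for d in r[:2]: print(n,fn,t,round(d['p'],2),np.round(toW(c,d['at']),4))
E
python3 - <<'E'
from h import *
st()
for n in('side','top','wrist'): save(n,n+'0')
for n in('side','top','wrist'):
    K,Rm,t=cam(n); print(n,K[0,0],K[1,1],K[0,2],K[1,2],-Rm.T@t, Rm[2])
st()
E
```

```text
pics
{'clock': 0.0, 'joints': [-1.3395, 0.3076, 1.5077, -0.0, 1.3284, -0.0735], 'eef_pos': [0.1724, -0.5479, 0.2554], 'orientation': [-0.001, 0.9884, 0.1518, -0.0001], 'contact_force': [-0.2354, 0.2767, -0.644], 'finger_gap': 1.0018}
side 361.4846408817141 361.4846408817141 258.4094134270586 188.71878294827692 [0.27176284 0.57196377 0.63997449] [ 0.39521907 -0.66598469 -0.632666  ]
top 404.5959560836124 404.5959560836124 248.71524630714904 196.9878933376882 [4.59087232e-01 5.01558739e-04 1.11285076e+00] [ 0.1338051   0.01208927 -0.99093393]
wrist 319.80137752062285 319.80137752062285 260.213932801158 188.16603531984416 [ 0.23773495 -0.52792635  0.37296333] [-0.26158285 -0.07982115 -0.96187473]
{'clock': 0.15, 'joints': [-1.3395, 0.3074, 1.5073, -0.0, 1.3284, -0.0735], 'eef_pos': [0.1724, -0.5481, 0.2556], 'orientation': [-0.0008, 0.9884, 0.1518, -0.0001], 'contact_force': [-0.4167, 0.401, 0.589], 'finger_gap': 0.9968}
```

View pics/side0.png

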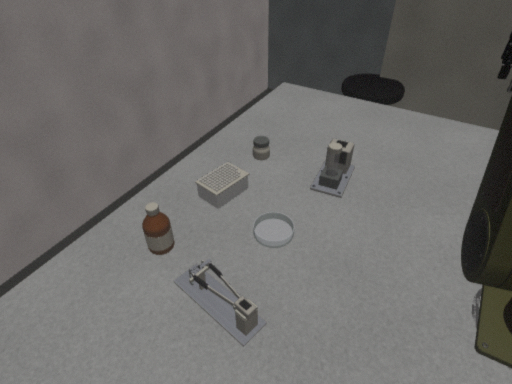

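View pics/top0.png

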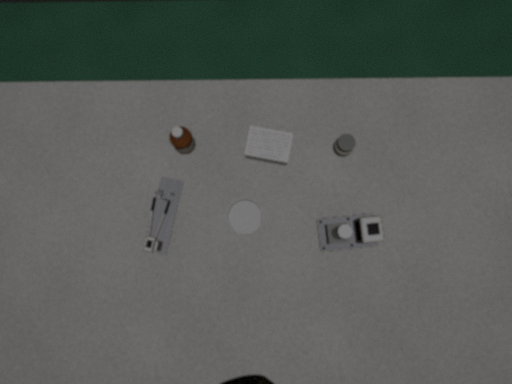

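View pics/wrist0.png

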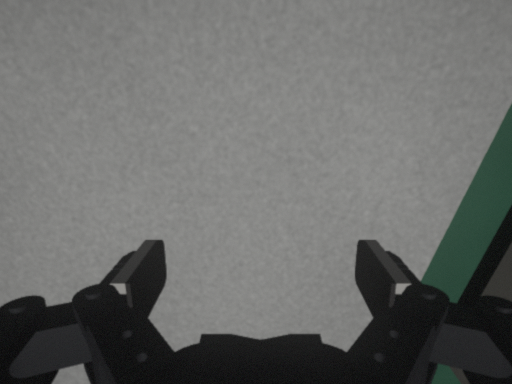

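```bash
python3 - <<'E'
from h import *
spot('top',['reader','tube','reader_window','tube_label','rest','tweezers','tweezers_grip','dish','plate_left','plate_right'])
spot('side',['reader','tube','reader_window','tube_label','tweezers','tweezers_grip','dish','gap_mark'])
print(arm.get_state()['clock'])
E
```

```text
top place_of reader 0.93 [ 0.5092 -0.2182 -0.0021]
top place_of tube 0.46 [ 0.5073 -0.2185  0.01  ]
top place_of reader_window 0.59 [ 0.5118 -0.2632  0.0644]
top place_of rest 0.6 [ 0.5604  0.2552 -0.0017]
top place_of tweezers 0.73 [0.499  0.2661 0.0603]
top place_of tweezers_grip 0.84 [0.5856 0.2473 0.0622]
top place_of dish 0.81 [ 0.5567  0.0251 -0.0034]
top place_of plate_left 0.53 [0.6238 0.2498 0.0195]
top place_of plate_right 0.53 [0.6192 0.221  0.0174]
side place_of reader 0.63 [ 0.5116 -0.2204 -0.0011]
side place_of tube 0.89 [ 0.5078 -0.2191  0.0165]
side place_of reader_window 0.94 [ 0.5104 -0.2646  0.0682]
side place_of tube_label 0.86 [ 0.5193 -0.23    0.074 ]
side place_of tweezers 0.66 [0.4971 0.2635 0.0599]
side place_of tweezers_grip 0.72 [0.5833 0.2435 0.062 ]
side place_of dish 0.67 [5.563e-01 2.790e-02 3.000e-04]
side place_of dish 0.42 [ 0.7471 -0.0388  0.0034]
side place_of gap_mark 0.6 [0.6066 0.2437 0.0755]
1.05
```

```bash
python3 - <<'E'
import cv2,numpy as np
a=cv2.imread('pics/side0.png')[125:205,300:370]; b=cv2.imread('pics/top0.png')[200:260,310:390]
a=cv2.resize(a,None,fx=6,fy=6,interpolation=2);b=cv2.resize(b,None,fx=4,fy=4,interpolation=2)
cv2.imwrite('pics/z1.png',np.clip(a*1.8,0,255));cv2.imwrite('pics/z2.png',np.clip(b*1.8,0,255))
E
```

```text
[ WARN:0@0.053] global loadsave.cpp:1063 imwrite_ Unsupported depth image for selected encoder is fallbacked to CV_8U.
```

View pics/z1.png

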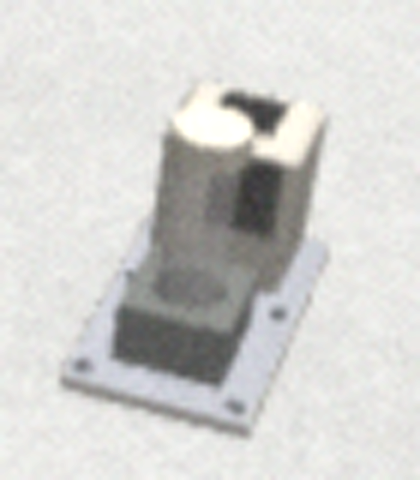

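View pics/z2.png

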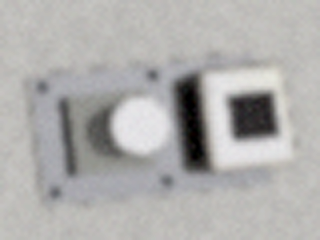

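```bash
cat >> h.py <<'E'
def plan(target,az=None,tilt=None):
    """increments in tool frame from present measured pose to world target (m); az = desired azimuth (deg) of tool x, tool down"""
    s=arm.get_state(); q=s['orientation']; Rm=R.from_quat([q[1],q[2],q[3],q[0]])
    d=Rm.inv().apply(np.array(target)-s['eef_pos'])*1000
    x=Rm.as_matrix()[:,0]; z=Rm.as_matrix()[:,2]
    print('tool shift mm',np.round(d,1),'norm',round(np.linalg.norm(d),1),'az now',round(np.degrees(np.arctan2(x[1],x[0])),2),'z',np.round(z,4))
    if az is not None:
        a=np.radians(az); T=np.array([[np.cos(a),np.sin(a),0],[np.sin(a),-np.cos(a),0],[0,0,-1]]).T
        print('rotvec deg',np.round(np.degrees((Rm.inv()*R.from_matrix(T)).as_rotvec()),2))
    return d
E
python3 - <<'E'
from h import *
plan([.60,-.20,.25])
E
```

```text
tool shift mm [ 512.3 -204.2    6.3] norm 551.6 az now 17.46 z [ 0. -0. -1.]
```

Emit:
step_arm(
  increments=[
    {"x":43,"y":-17},
    {"x":43,"y":-17},
    {"x":43,"y":-17},
    {"x":43,"y":-17},
    {"x":43,"y":-17},
  ],
)

```text
invalid input
```

Emit:
step_arm(
  increments=[
    {"x":43,"y":-17},
    {"x":43,"y":-17},
    {"x":43,"y":-17},
    {"x":43,"y":-17},
    {"x":43,"y":-17},
  ],
)

```text
invalid input
```

Emit:
step_arm(
  increments=[
    {"x":43,"y":-17},
    {"x":40,"y":-17},
    {"x":0},
  ],
)

```text
invalid input
```

```bash
python3 - <<'E'
from h import *
st(); plan([.6,-.2,.25]); save('wrist','w1')
spot('wrist',['tube','tube_label','reader','reader_window'])
E
```

```text
{'clock': 1.05, 'joints': [-1.3395, 0.3068, 1.5064, 0.0, 1.3284, -0.0735], 'eef_pos': [0.1725, -0.5485, 0.2563], 'orientation': [0.0, 0.9884, 0.1518, 0.0], 'contact_force': [0.4547, 0.3591, -0.187], 'finger_gap': 0.999}
tool shift mm [ 512.3 -204.2    6.3] norm 551.6 az now 17.46 z [ 0. -0. -1.]
```

View pics/w1.png

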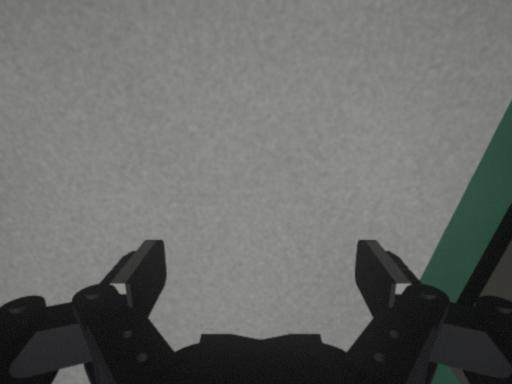

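Emit:
step_arm(
  increments=[
    {"x":43,"y":-17,"z":0,"ax":0,"ay":0,"az":0,"grip":0},
    {"x":43,"y":-17,"z":0,"ax":0,"ay":0,"az":0,"grip":0},
    {"x":43,"y":-17,"z":0,"ax":0,"ay":0,"az":0,"grip":0},
    {"x":43,"y":-17,"z":0,"ax":0,"ay":0,"az":0,"grip":0},
    {"x":43,"y":-17,"z":0,"ax":0,"ay":0,"az":0,"grip":0},
  ],
)

```text
clock: 1.8
eef_pos: [0.3533, -0.4017, 0.2565]
orientation: [0.0, 0.988, 0.152, 0.0]
contact_force: [0.0, -1.1, 0.9]
finger_gap: 1.001
```

Emit:
step_arm(
  increments=[
    {"x":43,"y":-17,"z":0,"ax":0,"ay":0,"az":0,"grip":0},
    {"x":43,"y":-17,"z":0,"ax":0,"ay":0,"az":0,"grip":0},
    {"x":43,"y":-17,"z":0,"ax":0,"ay":0,"az":0,"grip":0},
    {"x":43,"y":-17,"z":0,"ax":0,"ay":0,"az":0,"grip":0},
    {"x":43,"y":-17,"z":0,"ax":0,"ay":0,"az":0,"grip":0},
  ],
)

```text
clock: 2.3
eef_pos: [0.533, -0.2559, 0.2565]
orientation: [0.0, 0.988, 0.152, 0.0]
contact_force: [0.4, -1.1, 0.2]
finger_gap: 1.001
```

Emit:
step_arm(
  increments=[
    {"x":43,"y":-17,"z":0,"ax":0,"ay":0,"az":0,"grip":0},
    {"x":30,"y":-12,"z":0,"ax":0,"ay":0,"az":0,"grip":0},
    {"x":0,"y":0,"z":0,"ax":0,"ay":0,"az":0,"grip":0},
  ],
)

```text
clock: 2.6
eef_pos: [0.5961, -0.2046, 0.256]
orientation: [-0.0, 0.988, 0.154, 0.001]
contact_force: [-0.9, -0.3, -0.0]
finger_gap: 1.0
```

```bash
python3 - <<'E'
from h import *
st(); plan([.6,-.2,.25]); save('wrist','w1')
spot('wrist',['tube','tube_label','reader','reader_window'])
E
```

```text
{'clock': 2.6, 'joints': [-0.3987, 0.383, 1.3875, 0.0019, 1.3696, 0.8624], 'eef_pos': [0.5961, -0.2046, 0.256], 'orientation': [-0.0004, 0.9881, 0.1541, 0.0011], 'contact_force': [-0.8711, -0.3009, -0.0037], 'finger_gap': 1.0001}
tool shift mm [ 5.1 -3.2  6. ] norm 8.5 az now 17.72 z [ 0.0021  0.0011 -1.    ]
wrist place_of tube 0.79 [ 0.5028 -0.2162  0.0159]
wrist place_of tube_label 0.77 [ 0.5182 -0.2301  0.0765]
wrist place_of tube_label 0.23 [ 0.5015 -0.2228 -0.0014]
wrist place_of reader 0.58 [ 5.013e-01 -2.202e-01  2.000e-04]
wrist place_of reader_window 0.87 [ 0.5057 -0.2649  0.0646]
```

View pics/w1.png

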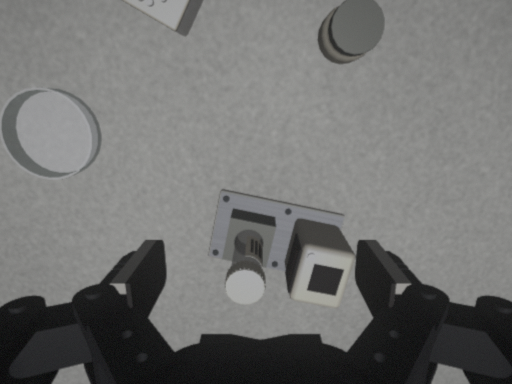

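```bash
python3 - <<'E'
from h import *
plan([.60,-.27,.235],az=-25)
im=cv2.imread('pics/w1.png')[180:310,200:370]
cv2.imwrite('pics/z3.png',cv2.resize(cv2.convertScaleAbs(im,alpha=1.6),None,fx=4,fy=4,interpolation=2))
E
```

```text
tool shift mm [-10.4  61.2  21.3] norm 65.6 az now 17.4 z [-7.e-04 -2.e-04 -1.e+00]
rotvec deg [1.00e-02 4.00e-02 4.24e+01]
```

View pics/z3.png

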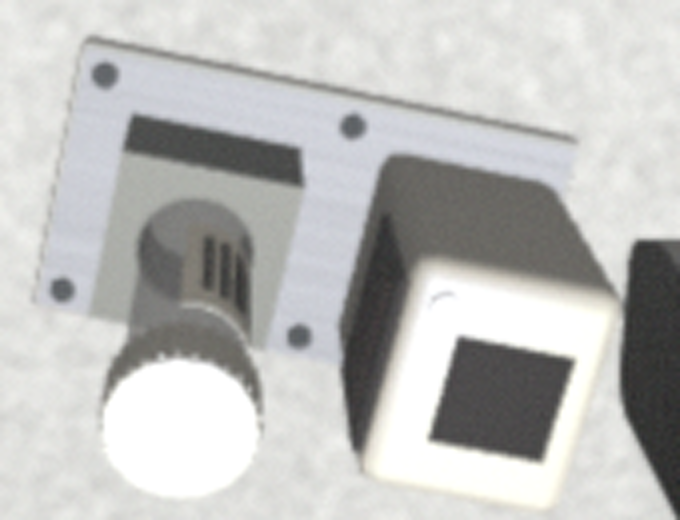

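Emit:
step_arm(
  increments=[
    {"x":-5,"y":31,"z":11,"ax":0,"ay":0,"az":0,"grip":0},
    {"x":-5,"y":30,"z":10,"ax":0,"ay":0,"az":0,"grip":0},
    {"x":0,"y":0,"z":0,"ax":0,"ay":0,"az":8.5,"grip":0},
    {"x":0,"y":0,"z":0,"ax":0,"ay":0,"az":8.5,"grip":0},
    {"x":0,"y":0,"z":0,"ax":0,"ay":0,"az":8.5,"grip":0},
  ],
)

```text
clock: 3.35
eef_pos: [0.6, -0.2707, 0.2352]
orientation: [-0.0, 0.997, -0.075, -0.0]
contact_force: [0.6, 0.8, -0.6]
finger_gap: 0.998
```

Emit:
step_arm(
  increments=[
    {"x":0,"y":0,"z":0,"ax":0,"ay":0,"az":8.5,"grip":0},
    {"x":0,"y":0,"z":0,"ax":0,"ay":0,"az":8.5,"grip":0},
    {"x":0,"y":0,"z":0,"ax":0,"ay":0,"az":0,"grip":0},
    {"x":0,"y":0,"z":0,"ax":0,"ay":0,"az":0,"grip":0},
  ],
)

```text
clock: 3.75
eef_pos: [0.6006, -0.2698, 0.2355]
orientation: [0.0, 0.976, -0.216, -0.0]
contact_force: [0.4, 0.6, 0.9]
finger_gap: 0.999
```

```bash
python3 - <<'E'
from h import *
st(); im=save('wrist','w2'); c=cam('wrist'); np.savez('w2cam.npz',K=c[0],R=c[1],t=c[2])
spot('wrist',['tube','tube_label','reader','reader_window'])
x0,y0=150,190
cv2.imwrite('pics/z4.png',cv2.resize(cv2.convertScaleAbs(im[160:340,120:350,::-1],alpha=1.6),None,fx=3.3,fy=3.3,interpolation=2))
E
```

```text
{'clock': 3.75, 'joints': [-0.4863, 0.4371, 1.3504, -0.0001, 1.3541, 1.5195], 'eef_pos': [0.6006, -0.2698, 0.2355], 'orientation': [0.0001, 0.9764, -0.2158, -0.0], 'contact_force': [0.4446, 0.5784, 0.8929], 'finger_gap': 0.9993}
wrist place_of tube 0.93 [ 0.508  -0.2138  0.0143]
wrist place_of tube_label 0.68 [ 0.5206 -0.2284  0.0794]
wrist place_of reader 0.95 [ 0.5028 -0.2224  0.0008]
wrist place_of reader_window 0.87 [ 0.5084 -0.2647  0.062 ]
```

View pics/w2.png

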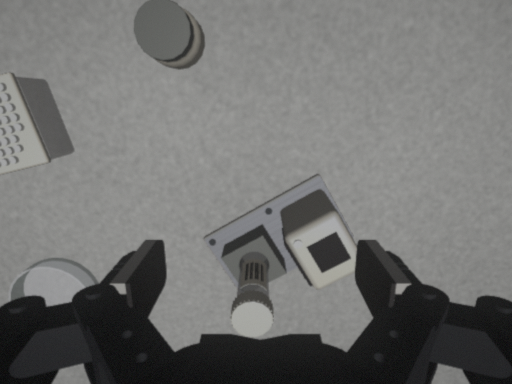

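View pics/z4.png

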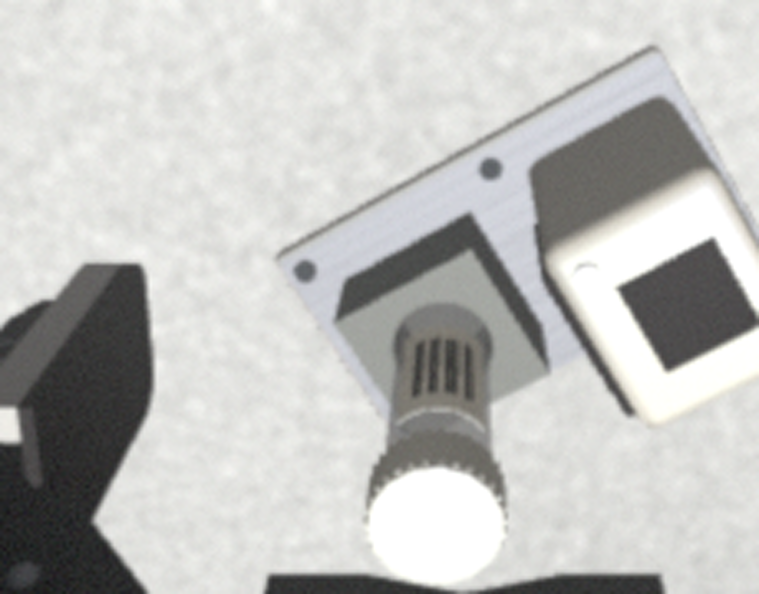

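```bash
python3 - <<'E'
from h import *
f=np.load('w2cam.npz'); c=(f['K'],f['R'],f['t'])
px=lambda x,y:(120+(x+.5)/3.3-.5,160+(y+.5)/3.3-.5)
A=atz(c,*px(283,258),.01);B=atz(c,*px(655,48),.01); print(A,B,np.linalg.norm(A-B),np.degrees(np.arctan2(*(B-A)[[1,0]])))
h1=atz(c,*px(305,271),.01);h2=atz(c,*px(490,168),.01); print(h1,h2,np.degrees(np.arctan2(*(h2-h1)[[1,0]])))
# head top edges & block
for a,b,z in[((337,320),(474,248),.042),((474,248),(550,372),.042),((548,260),(712,168),.09),((548,260),(655,424),.09)]:
    P=atz(c,*px(*a),z);Q=atz(c,*px(*b),z);print(P,Q,np.linalg.norm(P-Q),np.degrees(np.arctan2(*(Q-P)[[1,0]])))
C=atz(c,*px(436,526),.130); print('cap',C)
W=atz(c,*px(443,350),.042); print('well',W)
for l in((400,490),(397,484)):pass
C[2]=0
im=cv2.imread('pics/z4.png')
for phi,col in((-40,(0,0,255)),(-45,(0,255,0)),(-50,(255,0,0))):
  for e in(-49.7,49.7,0):
    pts=[]
    for z in(.055,.101):
      a=np.radians(phi+e); p=proj(0,C+np.array([.015*np.cos(a),.015*np.sin(a),z]),c); pts.append(((p[0]+.5-120)*3.3-.5,(p[1]+.5-160)*3.3-.5))
    print(phi,e,np.round(pts,1).tolist()); cv2.line(im,tuple(np.int32(pts[0])),tuple(np.int32(pts[1])),col,1)
cv2.imwrite('pics/z5.png',cv2.resize(im[280:594,330:560],None,fx=2,fy=2)[:600])
E
```

```text
[ 0.54659264 -0.17466187  0.01      ] [ 0.56185869 -0.3226059   0.01      ] 0.14872958851833434 -84.10861101852474
[ 0.53885141 -0.1794095   0.01      ] [ 0.5464374  -0.25503452  0.01      ] -84.27179382046064
[ 0.53049461 -0.19205325  0.042     ] [ 0.53478091 -0.24325954  0.042     ] 0.051385377639991375 -85.2151288470586
[ 0.53478091 -0.24325954  0.042     ] [ 0.4837345  -0.24739645  0.042     ] 0.05121377017350286 -175.3667561196202
[ 0.5428789  -0.26862975  0.09      ] [ 0.54884369 -0.31856109  0.09      ] 0.05028636274315629 -83.1877305528904
[ 0.5428789  -0.26862975  0.09      ] [ 0.48356919 -0.27581036  0.09      ] 0.059742801114008634 -173.096812059945
cap [ 0.5069417  -0.21912798  0.13      ]
well [ 0.50603116 -0.21874196  0.042     ]
-40 -49.7 [[485.0, 349.9], [488.2, 435.3]]
-40 49.7 [[414.7, 333.0], [407.0, 416.2]]
-40 0 [[454.3, 326.8], [452.7, 409.3]]
-45 -49.7 [[486.6, 353.4], [490.0, 439.1]]
-45 49.7 [[418.2, 331.0], [411.1, 413.9]]
-45 0 [[458.2, 328.0], [457.3, 410.5]]
-50 -49.7 [[487.8, 356.9], [491.4, 443.1]]
-50 49.7 [[421.9, 329.3], [415.3, 412.0]]
-50 0 [[462.1, 329.4], [461.8, 412.2]]
```

View pics/z5.png

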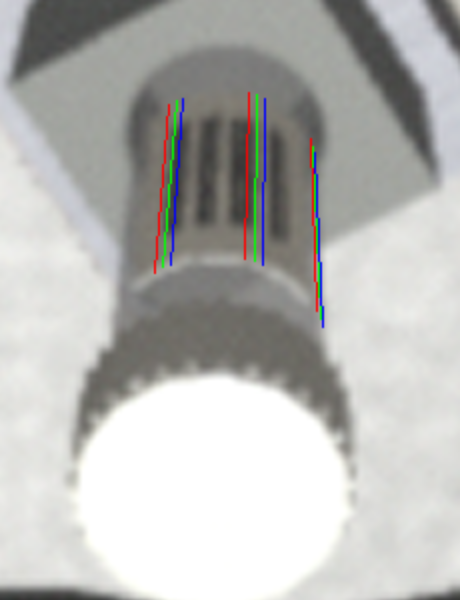

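```bash
cat > unwrap.py <<'E'
from h import *
def unwrap(img,c,C,zs=(.050,.115),fn='u'):
    g=img.astype(np.float32)
    cp=-c[1].T@c[2]; va=np.degrees(np.arctan2(cp[1]-C[1],cp[0]-C[0]))
    ph=np.arange(va-88,va+88,1.); zz=np.arange(zs[1],zs[0],-.0005)
    P=np.array([[[C[0]+.0150*np.cos(np.radians(p)),C[1]+.015*np.sin(np.radians(p)),z] for p in ph] for z in zz])
    q=(P@c[1].T+c[2])@c[0].T; m=(q[...,:2]/q[...,2:]).astype(np.float32)
    o=cv2.remap(g,m[...,0],m[...,1],cv2.INTER_LINEAR)
    o=cv2.resize(np.clip(o*1.8,0,255),None,fx=4,fy=4)
    for i,p in enumerate(ph):
        if int(round(p))%10==0: cv2.line(o,(i*4+2,0),(i*4+2,8 if int(round(p))%50 else 25),(0,0,255),1); cv2.putText(o,str(int(round(p))),(i*4-10,40),0,.35,(0,0,255))
    cv2.imwrite('pics/'+fn+'.png',o); print('view az',va,'first',ph[0])
E
python3 - <<'E'
from unwrap import *
f=np.load('w2cam.npz'); c=(f['K'],f['R'],f['t'])
unwrap(cv2.imread('pics/w2.png'),c,[.5065,-.219],fn='u1')
E
```

```text
view az -27.206371029278934 first -115.20637102927893[ WARN:0@0.674] global loadsave.cpp:1063 imwrite_ Unsupported depth image for selected encoder is fallbacked to CV_8U.
```

View pics/u1.png

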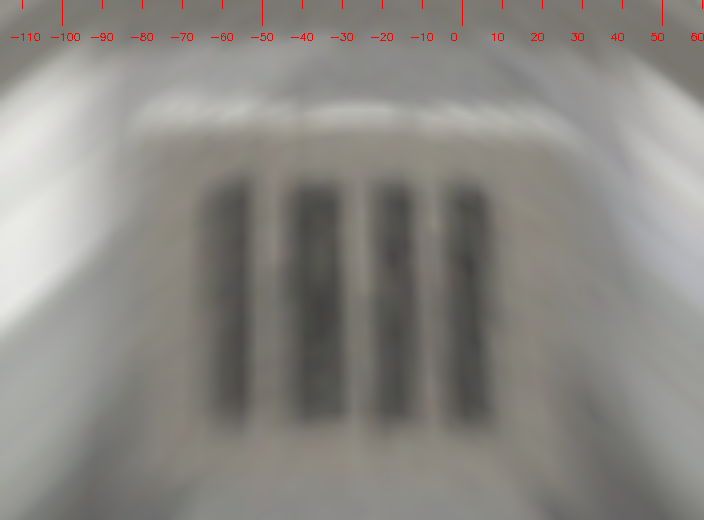

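```bash
python3 - <<'E'
from h import *
plan([.5065,-.219,.20],az=9)
im=cv2.imread('pics/top0.png')[200:260,310:390]
cv2.imwrite('pics/z6.png',cv2.resize(cv2.convertScaleAbs(im,alpha=1.6),None,fx=9,fy=9,interpolation=2))
E
```

```text
tool shift mm [-107.1   -5.3   35.4] norm 112.9 az now -24.98 z [ 1.e-04 -1.e-04 -1.e+00]
rotvec deg [  0.    -0.   -33.98]
```

View pics/z6.png

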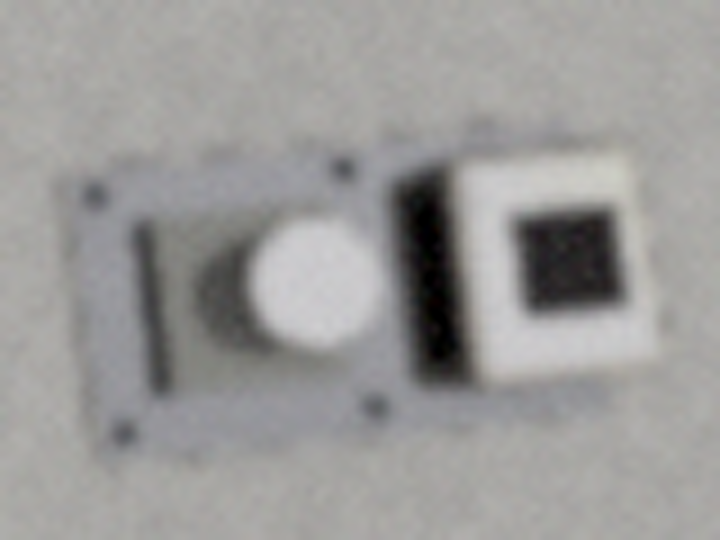

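```bash
python3 - <<'E'
from h import *
c=cam('top'); px=lambda p:(310+(p[0]+.5)/9-.5,200+(p[1]+.5)/9-.5)
H=[atz(c,*px(p),.01) for p in((94,196),(344,169),(123,432),(376,406))]
az=lambda a,b:round(np.degrees(np.arctan2(*(b-a)[[1,0]])),2)
print(np.round(H,4)); print(az(H[0],H[1]),az(H[2],H[3]),az(H[0],H[2])+90-180*0,az(H[1],H[3])+90)
T=[atz(c,*px(p),.09) for p in((462,165),(490,385),(658,357),(630,148))]
print(az(T[0],T[3]),az(T[1],T[2]),az(T[0],T[1]),az(T[3],T[2]))
print('cap',atz(c,*px((315,283)),.13))
E
```

```text
[[ 0.5397 -0.1797  0.01  ]
 [ 0.5474 -0.2554  0.01  ]
 [ 0.4688 -0.1863  0.01  ]
 [ 0.4761 -0.2623  0.01  ]]
-84.21 -84.51 -84.66999999999999 -84.52000000000001
-84.6 -80.96 -175.21 -175.18
cap [ 0.50714019 -0.21864997  0.13      ]
```

Emit:
step_arm(
  increments=[
    {"x":-36,"y":-2,"z":12,"ax":0,"ay":0,"az":0,"grip":0},
    {"x":-36,"y":-2,"z":12,"ax":0,"ay":0,"az":0,"grip":0},
    {"x":-35,"y":-1,"z":11,"ax":0,"ay":0,"az":0,"grip":0},
    {"x":0,"y":0,"z":0,"ax":0,"ay":0,"az":-8.5,"grip":0},
    {"x":0,"y":0,"z":0,"ax":0,"ay":0,"az":-8.5,"grip":0},
  ],
)

```text
clock: 4.5
eef_pos: [0.5048, -0.218, 0.1999]
orientation: [-0.0, 0.998, -0.066, -0.001]
contact_force: [1.1, 0.1, 0.1]
finger_gap: 0.997
```

Emit:
step_arm(
  increments=[
    {"x":0,"y":0,"z":0,"ax":0,"ay":0,"az":-8.5,"grip":0},
    {"x":0,"y":0,"z":0,"ax":0,"ay":0,"az":-8.5,"grip":0},
    {"x":0,"y":0,"z":0,"ax":0,"ay":0,"az":0,"grip":0},
    {"x":0,"y":0,"z":0,"ax":0,"ay":0,"az":0,"grip":0},
  ],
)

```text
clock: 4.9
eef_pos: [0.5066, -0.2191, 0.2004]
orientation: [0.0, 0.997, 0.077, 0.0]
contact_force: [-0.6, 0.9, 0.2]
finger_gap: 0.997
```

```bash
python3 - <<'E'
from h import *
st(); plan([.5065,-.219,.128],az=9); im=save('wrist','w3'); 
c=cam('wrist'); np.savez('w3cam.npz',K=c[0],R=c[1],t=c[2])
E
```

```text
{'clock': 4.9, 'joints': [-0.4847, 0.324, 1.6341, 0.0, 1.1833, 0.9327], 'eef_pos': [0.5066, -0.2191, 0.2004], 'orientation': [0.0, 0.9971, 0.0767, 0.0001], 'contact_force': [-0.6414, 0.8821, 0.2001], 'finger_gap': 0.9967}
tool shift mm [-0.1 -0.1 72.4] norm 72.4 az now 8.79 z [ 1.e-04 -1.e-04 -1.e+00]
rotvec deg [ 0.01 -0.01 -0.21]
```

View pics/w3.png

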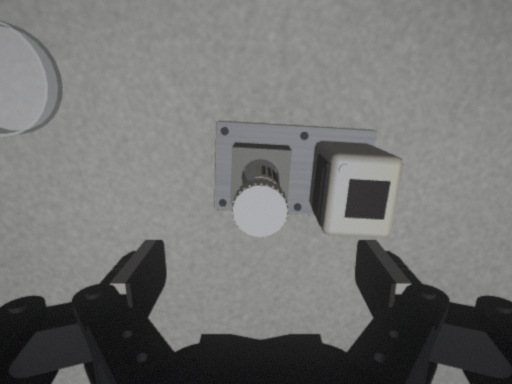

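```bash
python3 - <<'E' 2>/dev/null
from unwrap import *
f=np.load('w3cam.npz'); c=(f['K'],f['R'],f['t'])
print(atz(c,260.5,210.5,.13))
unwrap(cv2.imread('pics/w3.png'),c,[.507,-.219],fn='u2')
E
```

```text
[ 0.50721711 -0.21940168  0.13      ]
view az 8.479050929146783 first -79.52094907085322
```

View pics/u2.png

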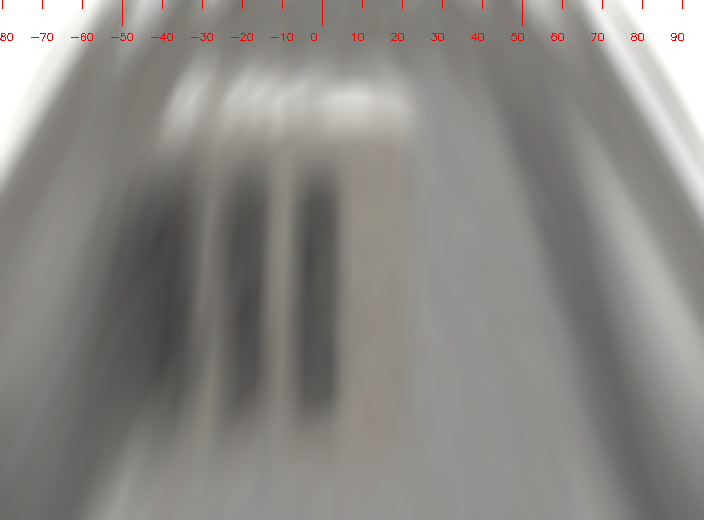

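Emit:
step_arm(
  increments=[
    {"x":0,"y":0,"z":24,"ax":0,"ay":0,"az":0,"grip":0},
    {"x":0,"y":0,"z":24,"ax":0,"ay":0,"az":0,"grip":0},
    {"x":0,"y":0,"z":24,"ax":0,"ay":0,"az":0,"grip":0},
    {"x":0,"y":0,"z":0,"ax":0,"ay":0,"az":0,"grip":0},
  ],
)

```text
clock: 5.35
eef_pos: [0.5043, -0.2179, 0.1254]
orientation: [-0.002, 0.997, 0.077, -0.003]
contact_force: [-0.4, 1.0, -0.7]
finger_gap: 1.0
```

Emit:
step_arm(
  increments=[
    {"x":0,"y":0,"z":0,"ax":0,"ay":0,"az":0,"grip":200},
    {"x":0,"y":0,"z":0,"ax":0,"ay":0,"az":0,"grip":200},
    {"x":0,"y":0,"z":0,"ax":0,"ay":0,"az":0,"grip":200},
    {"x":0,"y":0,"z":0,"ax":0,"ay":0,"az":0,"grip":200},
    {"x":0,"y":0,"z":0,"ax":0,"ay":0,"az":0,"grip":200},
  ],
)

```text
clock: 5.85
eef_pos: [0.5075, -0.2195, 0.1298]
orientation: [0.001, 0.997, 0.078, 0.001]
contact_force: [-0.4, 0.8, 5.1]
finger_gap: 0.386
```

Emit:
step_arm(
  increments=[
    {"x":0,"y":0,"z":0,"ax":0,"ay":0,"az":0,"grip":200},
    {"x":0,"y":0,"z":0,"ax":0,"ay":0,"az":0,"grip":200},
  ],
)

```text
clock: 6.05
eef_pos: [0.5075, -0.2195, 0.1298]
orientation: [0.001, 0.997, 0.078, 0.001]
contact_force: [-0.3, 0.9, 5.4]
finger_gap: 0.391
```

```bash
python3 - <<'E' 
from unwrap import *
st(); plan([.5065,-.219,.128],az=9-56.8); im=save('wrist','w4')
E
```

```text
{'clock': 6.05, 'joints': [-0.4847, 0.4015, 1.7207, 0.0002, 1.0164, 0.9297], 'eef_pos': [0.5075, -0.2195, 0.1298], 'orientation': [0.0007, 0.9969, 0.0781, 0.0013], 'contact_force': [-0.3281, 0.9151, 5.3736], 'finger_gap': 0.3908}
tool shift mm [-0.9 -0.7  1.8] norm 2.2 az now 8.96 z [ 0.0027 -0.0013 -1.    ]
rotvec deg [ 2.000e-02 -1.800e-01  5.676e+01]
```

View pics/w4.png

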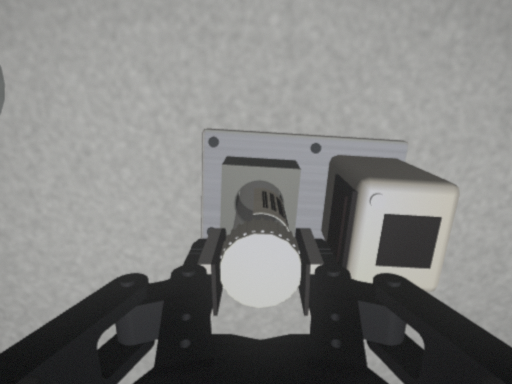

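Emit:
step_arm(
  increments=[
    {"x":0,"y":0,"z":-2,"ax":0,"ay":0,"az":0,"grip":200},
    {"x":0,"y":0,"z":0,"ax":0,"ay":0,"az":8.1,"grip":200},
    {"x":0,"y":0,"z":0,"ax":0,"ay":0,"az":8.1,"grip":200},
    {"x":0,"y":0,"z":0,"ax":0,"ay":0,"az":8.1,"grip":200},
    {"x":0,"y":0,"z":0,"ax":0,"ay":0,"az":8.1,"grip":200},
  ],
)

```text
clock: 6.6
eef_pos: [0.5063, -0.219, 0.1303]
orientation: [-0.0, 0.979, -0.206, -0.0]
contact_force: [0.2, -0.7, -0.6]
finger_gap: 0.388
```

Emit:
step_arm(
  increments=[
    {"x":0,"y":0,"z":0,"ax":0,"ay":0,"az":8.1,"grip":200},
    {"x":0,"y":0,"z":0,"ax":0,"ay":0,"az":8.1,"grip":200},
    {"x":0,"y":0,"z":0,"ax":0,"ay":0,"az":8.2,"grip":200},
    {"x":0,"y":0,"z":0,"ax":0,"ay":0,"az":0,"grip":200},
    {"x":0,"y":0,"z":0,"ax":0,"ay":0,"az":0,"grip":200},
  ],
)

```text
clock: 7.1
eef_pos: [0.5064, -0.2191, 0.1303]
orientation: [-0.0, 0.915, -0.404, -0.0]
contact_force: [-0.3, -0.4, -1.5]
finger_gap: 0.388
```

```bash
python3 - <<'E' 2>/dev/null
from unwrap import *
st(); plan([.5065,-.219,.128],az=9-56.8); im=save('wrist','w5')
c=cam('wrist'); unwrap(im[:,:,::-1],c,[.507,-.2193],fn='u3')
E
```

```text
{'clock': 7.1, 'joints': [-0.4848, 0.4009, 1.7203, -0.0, 1.0206, 1.9176], 'eef_pos': [0.5064, -0.2191, 0.1303], 'orientation': [-0.0, 0.9148, -0.4039, -0.0001], 'contact_force': [-0.2696, -0.4261, -1.5279], 'finger_gap': 0.388}
tool shift mm [-0.  -0.1  2.3] norm 2.3 az now -47.65 z [-2.e-04  1.e-04 -1.e+00]
rotvec deg [0.   0.01 0.15]
view az -48.67818630905687 first -136.67818630905685
```

View pics/w5.png

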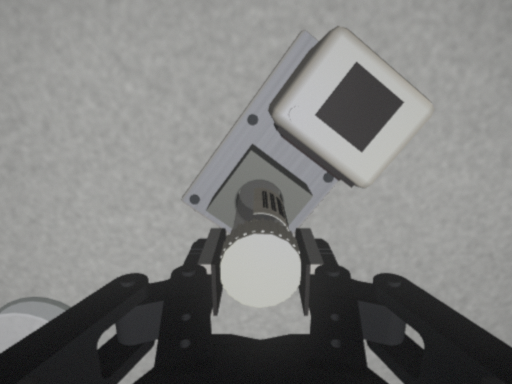

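View pics/u3.png

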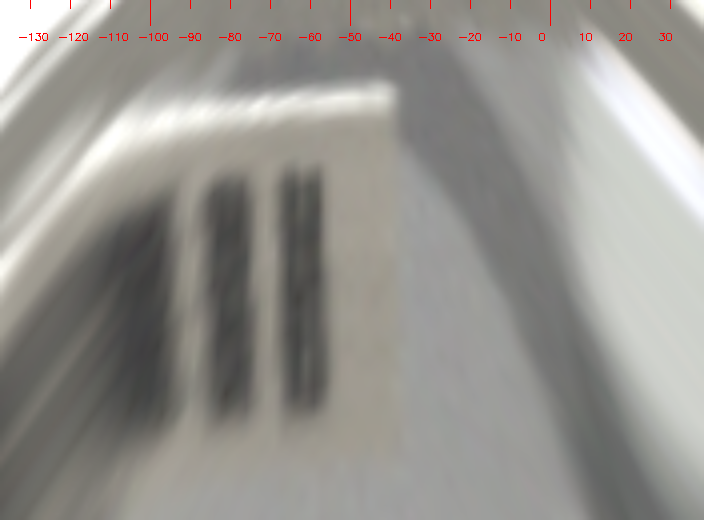

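```bash
cat > ov.py <<'E'
from h import *
def ov(img,c,C,fn,box,s):
    x0,y0,x1,y1=box
    o=cv2.resize(cv2.convertScaleAbs(img[y0:y1,x0:x1],alpha=1.8),None,fx=s,fy=s,interpolation=cv2.INTER_CUBIC)
    cp=-c[1].T@c[2]; v=np.arctan2(cp[1]-C[1],cp[0]-C[0]); dist=np.hypot(cp[1]-C[1],cp[0]-C[0])
    def P(p): q=proj(0,p,c); return (int(round((q[0]+.5-x0)*s-.5)),int(round((q[1]+.5-y0)*s-.5)))
    for sg in(-1,1):
        a=v+sg*np.arccos(.015/dist)
        cv2.line(o,P([C[0]+.015*np.cos(a),C[1]+.015*np.sin(a),.042]),P([C[0]+.015*np.cos(a),C[1]+.015*np.sin(a),.112]),(0,0,255),1)
    for r,z,col in((.0175,.13,(0,255,0)),(.0175,.114,(0,255,0)),(.016,.042,(255,0,0)),(.015,.101,(255,255,0)),(.015,.055,(255,255,0))):
        pts=np.array([P([C[0]+r*np.cos(t),C[1]+r*np.sin(t),z]) for t in np.linspace(0,6.3,60)]); cv2.polylines(o,[pts],True,col,1)
    cv2.imwrite('pics/'+fn+'.png',o)
E
python3 - <<'E'
from ov import *
f=np.load('w2cam.npz'); c=(f['K'],f['R'],f['t'])
ov(cv2.imread('pics/w2.png'),c,[.5065,-.219],'o2',(215,235,290,345),7)
ov(cv2.imread('pics/w5.png'),cam('wrist'),[.507,-.2193],'o5',(205,165,325,315),5)
a=cv2.imread('pics/o2.png');b=cv2.imread('pics/o5.png'); a=a[:600];b=b[:600];h=max(a.shape[0],b.shape[0])
p=lambda i:cv2.copyMakeBorder(i,0,h-i.shape[0],0,0,0); cv2.imwrite('pics/o25.png',np.hstack([p(a)[:600],p(b)[:600]])[:,:])
print(a.shape,b.shape)
E
```

```text
(600, 525, 3) (600, 600, 3)
```

View pics/o2.png

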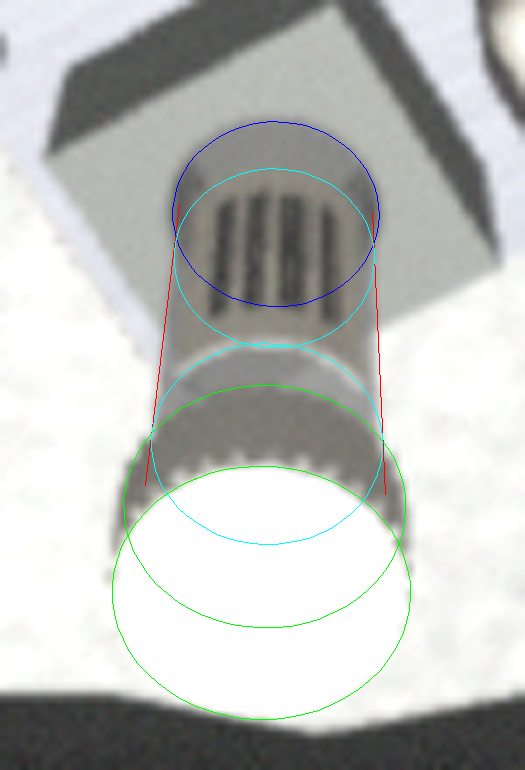

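View pics/o5.png

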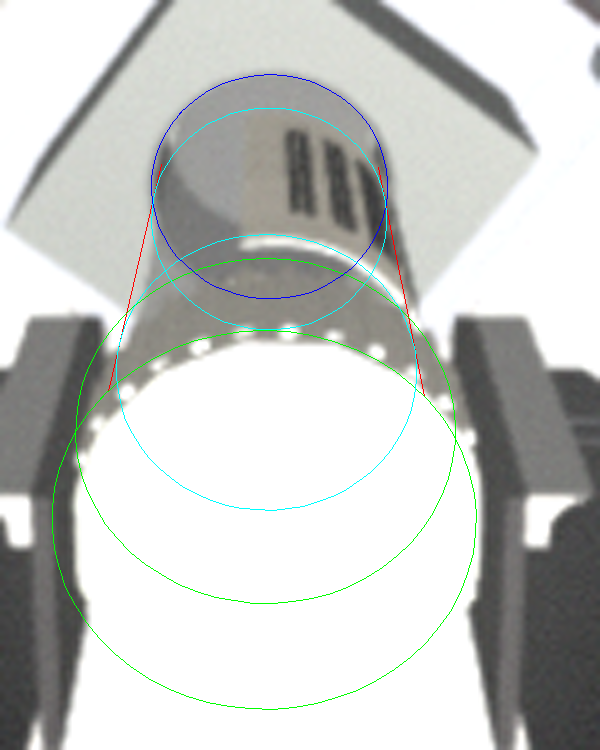

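Emit:
step_arm(
  increments=[
    {"x":0,"y":0,"z":0,"ax":0,"ay":0,"az":0,"grip":120},
    {"x":0,"y":0,"z":0,"ax":0,"ay":0,"az":0,"grip":0},
    {"x":0,"y":0,"z":0,"ax":0,"ay":0,"az":0,"grip":0},
    {"x":0,"y":0,"z":0,"ax":0,"ay":0,"az":0,"grip":0},
    {"x":0,"y":0,"z":0,"ax":0,"ay":0,"az":0,"grip":0},
  ],
)

```text
clock: 7.65
eef_pos: [0.5066, -0.2191, 0.1303]
orientation: [-0.0, 0.914, -0.405, 0.0]
contact_force: [0.1, 0.8, 0.4]
finger_gap: 1.002
```

Emit:
step_arm(
  increments=[
    {"x":0,"y":0,"z":-35,"ax":0,"ay":0,"az":0,"grip":0},
    {"x":10,"y":0,"z":-40,"ax":0,"ay":0,"az":0,"grip":0},
    {"x":30,"y":0,"z":-30,"ax":0,"ay":0,"az":0,"grip":0},
    {"x":35,"y":0,"z":-10,"ax":0,"ay":0,"az":0,"grip":0},
    {"x":0,"y":0,"z":0,"ax":0,"ay":0,"az":0,"grip":0},
  ],
)

```text
clock: 8.15
eef_pos: [0.5612, -0.2788, 0.2482]
orientation: [0.001, 0.914, -0.406, 0.005]
contact_force: [-0.3, -0.1, 0.1]
finger_gap: 0.998
```

Emit:
step_arm(
  increments=[
    {"x":0,"y":0,"z":0,"ax":0,"ay":0,"az":0,"grip":0},
  ],
)

```text
clock: 8.25
eef_pos: [0.5569, -0.275, 0.2451]
orientation: [-0.0, 0.914, -0.406, -0.0]
contact_force: [-1.8, 0.1, -0.6]
finger_gap: 1.0
```

```bash
python3 - <<'E' 2>/dev/null
from unwrap import *
from ov import *
st(); im=save('wrist','w6')
c=cam('wrist'); np.savez('w6cam.npz',K=c[0],R=c[1],t=c[2]); unwrap(im[:,:,::-1],c,[.507,-.219],fn='u4')
p=np.int32(proj(0,[.507,-.219,.08],c)); print(p)
ov(np.ascontiguousarray(im[:,:,::-1]),c,[.507,-.219],'o6',(p[0]-45,p[1]-45,p[0]+45,p[1]+65),6)
E
```

```text
{'clock': 8.25, 'joints': [-0.5267, 0.3791, 1.4223, 0.0001, 1.3407, 1.8795], 'eef_pos': [0.5569, -0.275, 0.2451], 'orientation': [-0.0001, 0.914, -0.4057, -0.0002], 'contact_force': [-1.7527, 0.1055, -0.5702], 'finger_gap': 1.0001}
view az -48.48240057893305 first -136.48240057893304
[258 249]
```

View pics/o6.png

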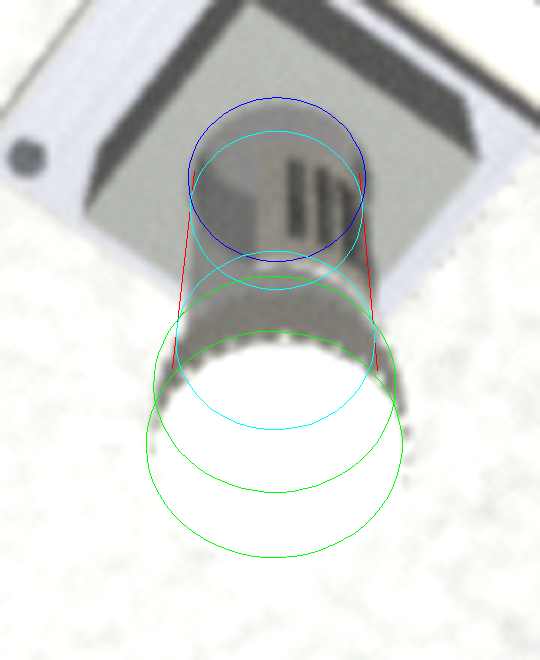

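View pics/u4.png

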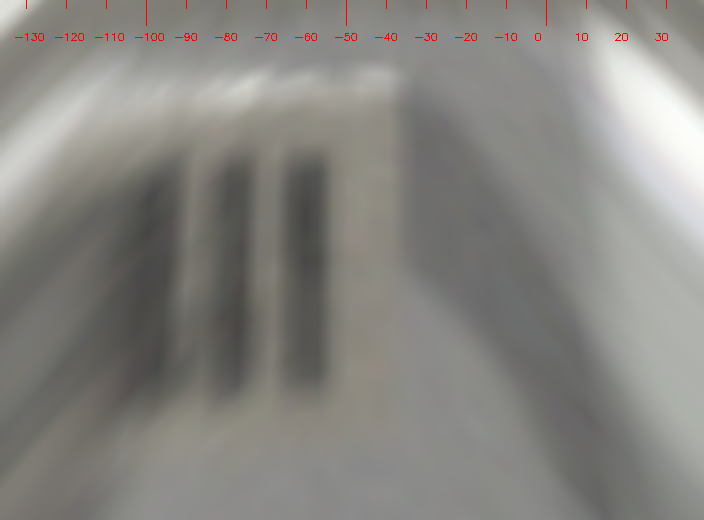

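```bash
python3 - <<'E' 
from h import *
plan([.565,.248,.24],az=-12.6)
E
```

```text
tool shift mm [-381.1 -357.1    5.1] norm 522.3 az now -47.84 z [-0.002   0.0014 -1.    ]
rotvec deg [-1.000e-02  1.400e-01 -3.524e+01]
```

Emit:
step_arm(
  increments=[
    {"x":-35,"y":-32,"z":0,"ax":0,"ay":0,"az":0,"grip":0},
    {"x":-35,"y":-32,"z":0,"ax":0,"ay":0,"az":0,"grip":0},
    {"x":-35,"y":-32,"z":0,"ax":0,"ay":0,"az":0,"grip":0},
    {"x":-35,"y":-32,"z":0,"ax":0,"ay":0,"az":0,"grip":0},
    {"x":-35,"y":-32,"z":0,"ax":0,"ay":0,"az":0,"grip":0},
  ],
)

```text
clock: 8.8
eef_pos: [0.5557, -0.0352, 0.2443]
orientation: [0.0, 0.914, -0.405, -0.002]
contact_force: [0.6, 0.8, -0.7]
finger_gap: 1.0
```

Emit:
step_arm(
  increments=[
    {"x":-35,"y":-32,"z":0,"ax":0,"ay":0,"az":0,"grip":0},
    {"x":-35,"y":-32,"z":0,"ax":0,"ay":0,"az":0,"grip":0},
    {"x":-35,"y":-32,"z":0,"ax":0,"ay":0,"az":0,"grip":0},
    {"x":-35,"y":-32,"z":0,"ax":0,"ay":0,"az":0,"grip":0},
    {"x":-35,"y":-32,"z":0,"ax":0,"ay":0,"az":0,"grip":0},
  ],
)

```text
clock: 9.3
eef_pos: [0.5567, 0.2014, 0.2443]
orientation: [0.001, 0.914, -0.405, -0.001]
contact_force: [0.5, -0.7, -0.5]
finger_gap: 1.004
```

Emit:
step_arm(
  increments=[
    {"x":-31,"y":-37,"z":0,"ax":0,"ay":0,"az":0,"grip":0},
    {"x":0,"y":0,"z":5,"ax":0,"ay":0,"az":-8.5,"grip":0},
    {"x":0,"y":0,"z":0,"ax":0,"ay":0,"az":-8.5,"grip":0},
    {"x":0,"y":0,"z":0,"ax":0,"ay":0,"az":-8.5,"grip":0},
    {"x":0,"y":0,"z":0,"ax":0,"ay":0,"az":-8.5,"grip":0},
  ],
)

```text
clock: 9.8
eef_pos: [0.5678, 0.2331, 0.2385]
orientation: [-0.009, 0.994, -0.104, -0.006]
contact_force: [0.4, -0.1, -0.7]
finger_gap: 1.001
```

Emit:
step_arm(
  increments=[
    {"x":0,"y":0,"z":0,"ax":0,"ay":0,"az":-1.2,"grip":0},
    {"x":0,"y":0,"z":0,"ax":0,"ay":0,"az":0,"grip":0},
    {"x":0,"y":0,"z":0,"ax":0,"ay":0,"az":0,"grip":0},
  ],
)

```text
clock: 10.1
eef_pos: [0.5694, 0.2329, 0.2395]
orientation: [-0.009, 0.995, -0.099, -0.004]
contact_force: [0.5, -0.2, 0.6]
finger_gap: 1.003
```

```bash
python3 - <<'E' 
from h import *
st(); plan([.565,.248,.24],az=-12.6); im=save('wrist','w7'); c=cam('wrist'); np.savez('w7cam.npz',K=c[0],R=c[1],t=c[2])
spot('wrist',['tweezers','tweezers_grip','rest','gap_mark','plate_left','plate_right'])
E
```

```text
{'clock': 10.1, 'joints': [0.3079, 0.3745, 1.4447, 0.0215, 1.3231, 2.0708], 'eef_pos': [0.5694, 0.2329, 0.2395], 'orientation': [-0.0094, 0.9951, -0.0985, -0.0044], 'contact_force': [0.5081, -0.2278, 0.6117], 'finger_gap': 1.003}
tool shift mm [ -7.3 -13.9  -0.2] norm 15.7 az now -11.3 z [-0.0069  0.0197 -0.9998]
rotvec deg [-1.02  0.62  1.29]
wrist place_of tweezers 0.63 [0.4979 0.2615 0.0596]
wrist place_of tweezers_grip 0.16 [0.4975 0.2674 0.0593]
wrist place_of rest 0.92 [ 0.5585  0.2544 -0.0038]
wrist place_of gap_mark 0.72 [0.6053 0.2389 0.0709]
wrist place_of plate_left 0.66 [0.6231 0.2513 0.0145]
wrist place_of plate_right 0.74 [0.6148 0.2241 0.0184]
```

View pics/w7.png

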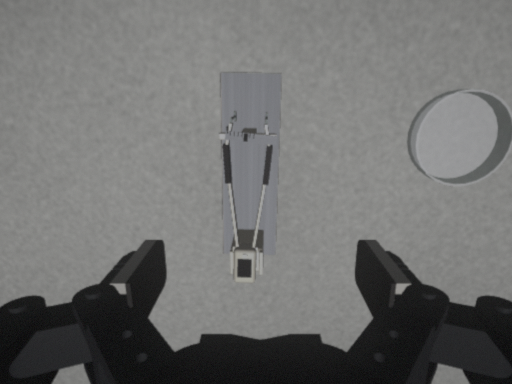

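```bash
python3 - <<'E' 
import cv2
im=cv2.imread('pics/w7.png')[60:300,195:305]
im=cv2.convertScaleAbs(im,alpha=1.7)
a=cv2.resize(im[0:130],None,fx=4.5,fy=4.5,interpolation=2);b=cv2.resize(im[110:240],None,fx=4.5,fy=4.5,interpolation=2)
cv2.imwrite('pics/z7.png',a); cv2.imwrite('pics/z8.png',b)
E
```

```text
(no output)
```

View pics/z7.png

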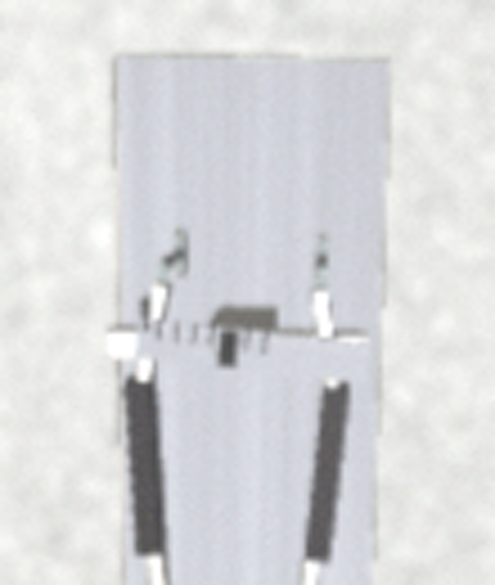

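View pics/z8.png

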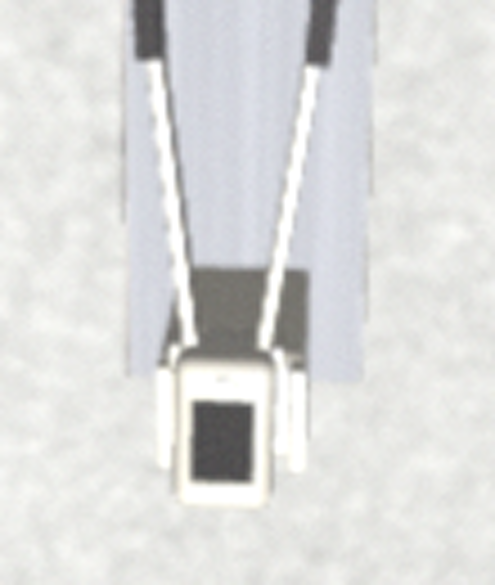

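```bash
python3 - <<'E' 
from h import *
f=np.load('w7cam.npz'); c=(f['K'],f['R'],f['t'])
def w(x,y,z,oy=60): return atz(c,195+(x+.5)/4.5-.5,oy+(y+.5)/4.5-.5,z)
Lt,Lb,Rt,Rb=[w(*p,.070) for p in((142,378),(149.5,555),(333,383),(319.5,560))]
g=(Lt+Lb+Rt+Rb)/4; ax=(Lt+Rt-Lb-Rb)/2; print('grip',g,'len',np.linalg.norm(ax),'az',np.degrees(np.arctan2(ax[1],ax[0])),'sep',np.linalg.norm((Lt+Lb-Rt-Rb)/2))
n=(Lt+Lb-Rt-Rb);print('normal az',np.degrees(np.arctan2(n[1],n[0]))-90)
m1=w(226,356,.076,170);m2=w(221.5,505,.076,170);print('module',m1,m2,np.linalg.norm(m1-m2)); d=g-(m1+m2)/2;print('az mod->grip',np.degrees(np.arctan2(d[1],d[0])),np.linalg.norm(d[:2]))
# rest plate edges z=.006
for a,b in(((118,58),(126,370+495),),((388,60),(362,875))): 
  A=w(*a,.006);B=w(*b,.006);print(A,B,np.degrees(np.arctan2(*(A-B)[[1,0]])))
E
```

```text
grip [0.58022622 0.24575362 0.07      ] len 0.03669190552277088 az -12.922582359357108 sep 0.03666411103110372
normal az -12.697131177548059
module [0.50004036 0.26458967 0.076     ] [0.46437846 0.27325286 0.076     ] 0.036699072282051
az mod->grip -13.298591894701344 0.10071760201300448
[0.66726762 0.25882568 0.006     ] [0.46665875 0.30406284 0.006     ] -12.707609825929167
[0.65462188 0.19812382 0.006     ] [0.45182852 0.24195354 0.006     ] -12.19574680218106
```

```bash
python3 - <<'E' 
from h import *
plan([.579,.246,.13],az=-12.7)
E
```

```text
tool shift mm [  7.1 -12.4 110.1] norm 111.0 az now -11.2 z [-0.0057  0.02   -0.9998]
rotvec deg [-1.05  0.56  1.49]
```

Emit:
step_arm(
  increments=[
    {"x":0,"y":0,"z":0,"ax":-1.02,"ay":0.62,"az":1.4,"grip":0},
    {"x":6,"y":-15,"z":30,"ax":0,"ay":0,"az":0,"grip":0},
    {"x":0,"y":0,"z":35,"ax":0,"ay":0,"az":0,"grip":0},
    {"x":0,"y":0,"z":35,"ax":0,"ay":0,"az":0,"grip":0},
    {"x":0,"y":0,"z":0,"ax":0,"ay":0,"az":0,"grip":0},
  ],
)

```text
clock: 10.95
eef_pos: [0.5757, 0.2452, 0.1349]
orientation: [0.002, 0.994, -0.11, -0.004]
contact_force: [-1.6, -0.1, -0.9]
finger_gap: 1.002
```

Emit:
step_arm(
  increments=[
    {"x":0,"y":0,"z":0,"ax":0,"ay":0,"az":0,"grip":0},
  ],
)

```text
clock: 11.05
eef_pos: [0.5792, 0.2463, 0.1397]
orientation: [0.0, 0.994, -0.11, -0.0]
contact_force: [0.5, -0.5, 0.1]
finger_gap: 0.998
```

```bash
python3 - <<'E' 
from h import *
st(); plan([.579,.246,.07],az=-12.7); im=save('wrist','w8'); c=cam('wrist'); np.savez('w8cam.npz',K=c[0],R=c[1],t=c[2])
E
```

```text
{'clock': 11.05, 'joints': [0.335, 0.4826, 1.5364, -0.0001, 1.123, 2.1256], 'eef_pos': [0.5792, 0.2463, 0.1397], 'orientation': [0.0001, 0.994, -0.1097, -0.0002], 'contact_force': [0.5268, -0.4846, 0.1407], 'finger_gap': 0.998}
tool shift mm [-0.1  0.3 69.7] norm 69.7 az now -12.59 z [-4.e-04 -2.e-04 -1.e+00]
rotvec deg [0.02 0.02 0.11]
```

View pics/w8.png

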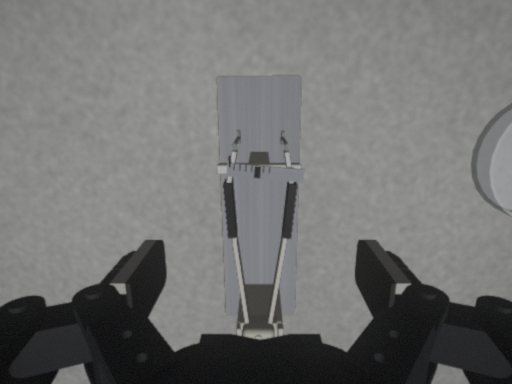

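```bash
python3 - <<'E' 
import cv2
im=cv2.imread('pics/w8.png')[125:245,205:315]
cv2.imwrite('pics/z9.png',cv2.resize(cv2.convertScaleAbs(im,alpha=1.7),None,fx=5,fy=5,interpolation=2))
E
```

```text
(no output)
```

View pics/z9.png

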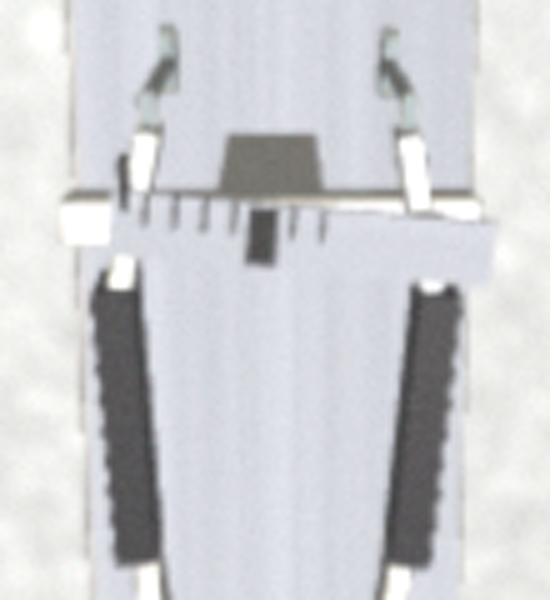

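```bash
python3 - <<'E' 
from h import *
def L(n): f=np.load(n); return f['K'],f['R'],f['t']
c7,c8=L('w7cam.npz'),L('w8cam.npz')
A=[(142,378),(149.5,555),(333,383),(319.5,560)];B=[(117,283),(140,565),(437,288),(410,566)]
P=[]
for a,b in zip(A,B):
    a=np.array([195+(a[0]+.5)/4.5-.5,60+(a[1]+.5)/4.5-.5]);b=np.array([205+(b[0]+.5)/5-.5,125+(b[1]+.5)/5-.5])
    M=lambda c:c[0]@np.c_[c[1],c[2]]
    X=cv2.triangulatePoints(M(c7),M(c8),a.reshape(2,1),b.reshape(2,1)).ravel();X=X[:3]/X[3];P.append(X);print(X, atz(c8,*b,.07))
print(np.mean(P,0), np.mean([atz(c8,205+(b[0]+.5)/5-.5,125+(b[1]+.5)/5-.5,.07) for b in B],0))
E
```

```text
[0.60089318 0.26247652 0.05857783] [0.60352929 0.26112099 0.07      ]
[0.56564019 0.2676464  0.06759236] [0.56667285 0.26738838 0.07      ]
[0.5934117  0.22308147 0.06644487] [0.59442102 0.22318745 0.07      ]
[0.55726109 0.23330785 0.06600766] [0.55901312 0.23363344 0.07      ]
[0.57930154 0.24662806 0.06465568] [0.58090907 0.24633257 0.07      ]
```

Emit:
step_arm(
  increments=[
    {"x":0,"y":0,"z":23,"ax":0,"ay":0,"az":0,"grip":0},
    {"x":0,"y":0,"z":23,"ax":0,"ay":0,"az":0,"grip":0},
    {"x":0,"y":0,"z":23,"ax":0,"ay":0,"az":0,"grip":0},
    {"x":0,"y":0,"z":0,"ax":0,"ay":0,"az":0,"grip":60},
    {"x":0,"y":0,"z":0,"ax":0,"ay":0,"az":0,"grip":100},
  ],
)

```text
clock: 11.6
eef_pos: [0.5807, 0.2468, 0.0727]
orientation: [-0.001, 0.994, -0.11, 0.002]
contact_force: [0.9, 0.4, 1.2]
finger_gap: 0.693
```

Emit:
step_arm(
  increments=[
    {"x":0,"y":0,"z":0,"ax":0,"ay":0,"az":0,"grip":115},
    {"x":0,"y":0,"z":0,"ax":0,"ay":0,"az":0,"grip":115},
    {"x":0,"y":0,"z":0,"ax":0,"ay":0,"az":0,"grip":115},
  ],
)

```text
clock: 11.9
eef_pos: [0.5803, 0.2467, 0.0722]
orientation: [-0.001, 0.994, -0.11, 0.002]
contact_force: [-0.9, -0.1, 0.2]
finger_gap: 0.548
```

```bash
python3 - <<'E' 
from h import *
st(); im=save('wrist','w9'); cv2.imwrite('pics/z10.png',cv2.resize(cv2.convertScaleAbs(im[110:350,150:370,::-1],alpha=1.7),None,fx=2.5,fy=2.5,interpolation=2))
E
```

```text
{'clock': 11.9, 'joints': [0.335, 0.5578, 1.6021, -0.0001, 0.9782, 2.1254], 'eef_pos': [0.5803, 0.2467, 0.0722], 'orientation': [-0.0007, 0.994, -0.1096, 0.0016], 'contact_force': [-0.939, -0.0562, 0.1989], 'finger_gap': 0.5481}
```

View pics/z10.png

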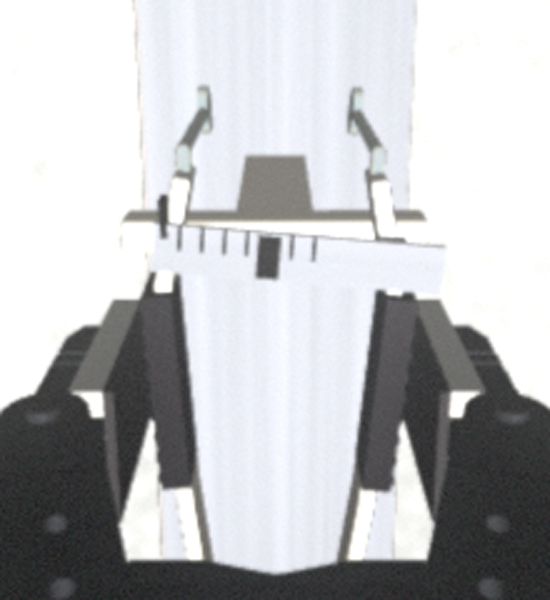

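Emit:
step_arm(
  increments=[
    {"x":0,"y":0,"z":0,"ax":0,"ay":0,"az":0,"grip":130},
    {"x":0,"y":0,"z":0,"ax":0,"ay":0,"az":0,"grip":140},
    {"x":0,"y":0,"z":0,"ax":0,"ay":0,"az":0,"grip":148},
    {"x":0,"y":0,"z":0,"ax":0,"ay":0,"az":0,"grip":148},
    {"x":0,"y":0,"z":0,"ax":0,"ay":0,"az":0,"grip":148},
  ],
)

```text
clock: 12.45
eef_pos: [0.5803, 0.2467, 0.0722]
orientation: [-0.001, 0.994, -0.109, 0.002]
contact_force: [-0.8, -0.9, 6.8]
finger_gap: 0.42
```

```bash
python3 - <<'E' 
from h import *
st(); im=save('wrist','w10'); cv2.imwrite('pics/z11.png',cv2.resize(cv2.convertScaleAbs(im[110:350,150:370,::-1],alpha=1.7),None,fx=2.5,fy=2.5,interpolation=2))
E
```

```text
{'clock': 12.45, 'joints': [0.3351, 0.5579, 1.602, -0.0002, 0.9784, 2.1254], 'eef_pos': [0.5803, 0.2467, 0.0722], 'orientation': [-0.0006, 0.994, -0.1095, 0.0015], 'contact_force': [-0.8372, -0.9083, 6.81], 'finger_gap': 0.4198}
```

View pics/z11.png

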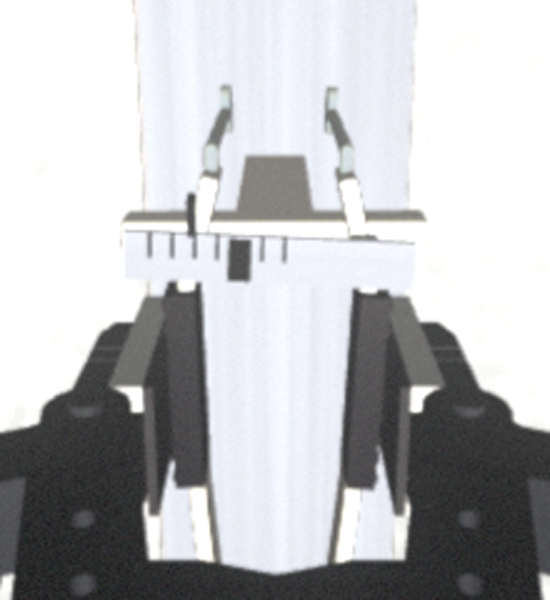

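Emit:
step_arm(
  increments=[
    {"x":0,"y":0,"z":0,"ax":0,"ay":0,"az":0,"grip":154},
    {"x":0,"y":0,"z":0,"ax":0,"ay":0,"az":0,"grip":154},
    {"x":0,"y":0,"z":-4,"ax":0,"ay":0,"az":0,"grip":154},
    {"x":0,"y":0,"z":-4,"ax":0,"ay":0,"az":0,"grip":154},
    {"x":0,"y":0,"z":0,"ax":0,"ay":0,"az":0,"grip":154},
  ],
)

```text
clock: 13.0
eef_pos: [0.5796, 0.2465, 0.0793]
orientation: [-0.0, 0.994, -0.11, 0.001]
contact_force: [-0.7, 0.2, -0.2]
finger_gap: 0.392
```

```bash
python3 - <<'E' 
from h import *
st(); im=save('wrist','w11'); cv2.imwrite('pics/z12.png',cv2.resize(cv2.convertScaleAbs(im[110:350,150:370,::-1],alpha=1.7),None,fx=2.5,fy=2.5,interpolation=2))
im=save('side','s2'); cv2.imwrite('pics/z13.png',cv2.resize(cv2.convertScaleAbs(im[220:350,150:290,::-1],alpha=1.7),None,fx=4,fy=4,interpolation=2))
E
```

```text
{'clock': 13.0, 'joints': [0.3351, 0.5493, 1.5961, -0.0001, 0.9945, 2.1255], 'eef_pos': [0.5796, 0.2465, 0.0793], 'orientation': [-0.0003, 0.994, -0.1095, 0.0008], 'contact_force': [-0.6501, 0.2005, -0.2445], 'finger_gap': 0.3921}
```

View pics/z12.png

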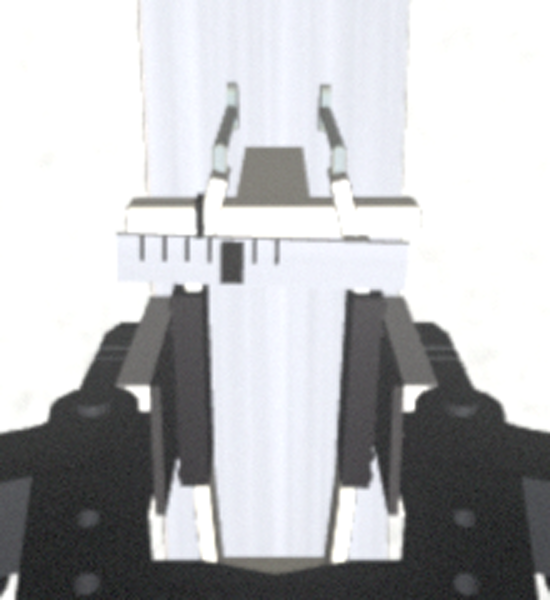

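View pics/z13.png

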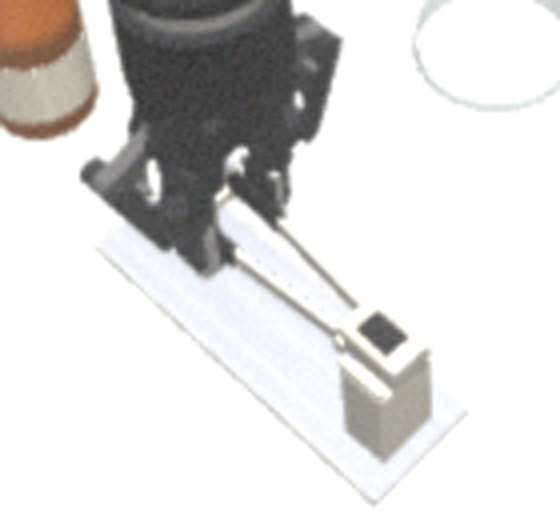

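Emit:
step_arm(
  increments=[
    {"x":0,"y":0,"z":-10,"ax":0,"ay":0,"az":0,"grip":154},
    {"x":0,"y":0,"z":-15,"ax":0,"ay":0,"az":0,"grip":154},
    {"x":0,"y":0,"z":-15,"ax":0,"ay":0,"az":0,"grip":154},
    {"x":0,"y":0,"z":-10,"ax":0,"ay":0,"az":0,"grip":154},
    {"x":0,"y":0,"z":0,"ax":0,"ay":0,"az":0,"grip":154},
  ],
)

```text
clock: 13.6
eef_pos: [0.5806, 0.2468, 0.1309]
orientation: [-0.001, 0.994, -0.11, 0.002]
contact_force: [0.4, 0.6, -1.1]
finger_gap: 0.394
```

```bash
python3 - <<'E' 
from h import *
st(); plan([.517,.0353,.128],az=-12.7)
E
```

```text
{'clock': 13.6, 'joints': [0.3351, 0.4913, 1.5467, -0.0001, 1.0988, 2.1255], 'eef_pos': [0.5806, 0.2468, 0.1309], 'orientation': [-0.001, 0.994, -0.1096, 0.0022], 'contact_force': [0.4188, 0.6381, -1.1308], 'finger_gap': 0.3941}
tool shift mm [-16.  220.3   2.3] norm 220.9 az now -12.58 z [ 0.0046  0.0015 -1.    ]
rotvec deg [-0.14 -0.24  0.12]
```

Emit:
step_arm(
  increments=[
    {"x":-1,"y":12,"z":0,"ax":0,"ay":0,"az":0,"grip":154},
    {"x":-2,"y":26,"z":0,"ax":0,"ay":0,"az":0,"grip":154},
    {"x":-2,"y":26,"z":0,"ax":0,"ay":0,"az":0,"grip":154},
    {"x":-2,"y":26,"z":0,"ax":0,"ay":0,"az":0,"grip":154},
    {"x":-2,"y":26,"z":0,"ax":0,"ay":0,"az":0,"grip":154},
  ],
)

```text
clock: 14.1
eef_pos: [0.5436, 0.1334, 0.1277]
orientation: [0.0, 0.994, -0.109, -0.001]
contact_force: [0.7, -0.5, 0.3]
finger_gap: 0.395
```

Emit:
step_arm(
  increments=[
    {"x":-2,"y":26,"z":0,"ax":0,"ay":0,"az":0,"grip":154},
    {"x":-2,"y":26,"z":0,"ax":0,"ay":0,"az":0,"grip":154},
    {"x":-2,"y":26,"z":0,"ax":0,"ay":0,"az":0,"grip":154},
    {"x":-1,"y":18,"z":0,"ax":0,"ay":0,"az":0,"grip":154},
    {"x":0,"y":8,"z":0,"ax":0,"ay":0,"az":0,"grip":154},
  ],
)

```text
clock: 14.6
eef_pos: [0.5138, 0.0332, 0.1279]
orientation: [0.0, 0.994, -0.11, -0.001]
contact_force: [0.6, 1.1, 0.2]
finger_gap: 0.397
```

Emit:
step_arm(
  increments=[
    {"x":0,"y":0,"z":0,"ax":0,"ay":0,"az":0,"grip":154},
    {"x":0,"y":0,"z":0,"ax":0,"ay":0,"az":0,"grip":154},
  ],
)

```text
clock: 14.8
eef_pos: [0.5159, 0.0353, 0.1285]
orientation: [-0.0, 0.994, -0.11, 0.0]
contact_force: [-0.8, 0.0, -0.9]
finger_gap: 0.396
```

```bash
python3 - <<'E' 
from h import *
st(); plan([.517,.0353,.128],az=-12.7); im=save('wrist','w12'); c=cam('wrist'); np.savez('w12cam.npz',K=c[0],R=c[1],t=c[2])
spot('wrist',['dish','plate_left','plate_right','tweezers_grip','gap_mark'])
save('side','s3')
E
```

```text
{'clock': 14.8, 'joints': [-0.0138, 0.3622, 1.7969, 0.0008, 0.9817, 1.7766], 'eef_pos': [0.5159, 0.0353, 0.1285], 'orientation': [-0.0004, 0.994, -0.1098, 0.0004], 'contact_force': [-0.8046, 0.0026, -0.9432], 'finger_gap': 0.3959}
tool shift mm [ 1.1 -0.2  0.5] norm 1.3 az now -12.61 z [ 8.e-04  7.e-04 -1.e+00]
rotvec deg [-0.05 -0.04  0.09]
wrist place_of dish 0.94 [ 0.5559  0.0245 -0.003 ]
wrist place_of plate_left 0.61 [0.5597 0.0332 0.0726]
wrist place_of plate_right 0.75 [0.5511 0.0192 0.077 ]
wrist place_of gap_mark 0.93 [0.5398 0.0357 0.1241]
```

View pics/w12.png

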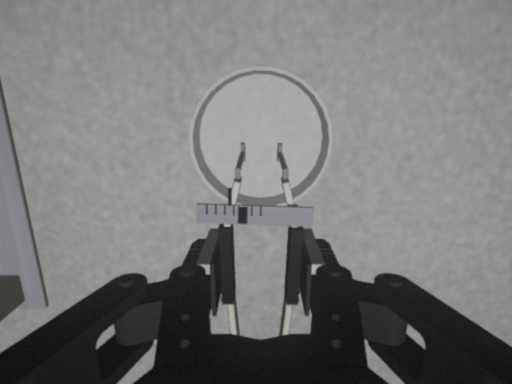

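View pics/s3.png

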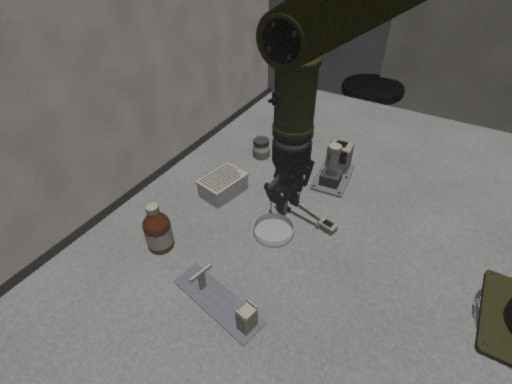

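```bash
python3 - <<'E' 
from h import *
f=np.load('w12cam.npz'); c=(f['K'],f['R'],f['t'])
print('rim',atz(c,261,137,.025),atz(c,192,137,.025),atz(c,331,137,.025),atz(c,261,68,.025))
for u,v in((242.5,148),(280,149)): print(atz(c,u,v,.076))
E
```

```text
rim [0.55712386 0.02545531 0.025     ] [0.56745201 0.07175176 0.025     ] [ 0.54665249 -0.0214832   0.025     ] [0.60060279 0.01577865 0.025     ]
[0.55948325 0.0350944  0.076     ]
[0.55460172 0.01567014 0.076     ]
```

Emit:
step_arm(
  increments=[
    {"x":0,"y":0,"z":15,"ax":0,"ay":0,"az":0,"grip":154},
    {"x":0,"y":0,"z":15,"ax":0,"ay":0,"az":0,"grip":154},
    {"x":0,"y":0,"z":14,"ax":0,"ay":0,"az":0,"grip":154},
    {"x":0,"y":0,"z":0,"ax":0,"ay":0,"az":0,"grip":154},
    {"x":0,"y":0,"z":0,"ax":0,"ay":0,"az":0,"grip":154},
  ],
)

```text
clock: 15.65
eef_pos: [0.5159, 0.0354, 0.0847]
orientation: [-0.0, 0.994, -0.109, 0.0]
contact_force: [-0.0, 0.1, -0.2]
finger_gap: 0.397
```

Emit:
step_arm(
  increments=[
    {"x":0,"y":0,"z":7,"ax":0,"ay":0,"az":0,"grip":154},
    {"x":0,"y":0,"z":7,"ax":0,"ay":0,"az":0,"grip":154},
    {"x":0,"y":0,"z":0,"ax":0,"ay":0,"az":0,"grip":154},
    {"x":0,"y":0,"z":0,"ax":0,"ay":0,"az":0,"grip":158},
    {"x":0,"y":0,"z":0,"ax":0,"ay":0,"az":0,"grip":160},
  ],
)

```text
clock: 16.15
eef_pos: [0.5161, 0.0352, 0.0709]
orientation: [-0.0, 0.994, -0.11, 0.001]
contact_force: [-0.1, -0.3, -0.4]
finger_gap: 0.376
```

```bash
python3 - <<'E' 
from h import *
st(); im=save('wrist','w13'); c=cam('wrist'); np.savez('w13cam.npz',K=c[0],R=c[1],t=c[2])
cv2.imwrite('pics/z14.png',cv2.resize(cv2.convertScaleAbs(im[90:290,150:370,::-1],alpha=1.7),None,fx=3,fy=3,interpolation=2))
im=save('side','s4'); cv2.imwrite('pics/z15.png',cv2.resize(cv2.convertScaleAbs(im[150:270,230:350,::-1],alpha=1.7),None,fx=5,fy=5,interpolation=2))
spot('side',['plate_left','plate_right']); spot('wrist',['plate_left','plate_right'])
E
```

```text
{'clock': 16.15, 'joints': [-0.0139, 0.4433, 1.8571, 0.0004, 0.8398, 1.7762], 'eef_pos': [0.5161, 0.0352, 0.0709], 'orientation': [-0.0002, 0.994, -0.1096, 0.0006], 'contact_force': [-0.0942, -0.2684, -0.4362], 'finger_gap': 0.3764}
side place_of plate_right 0.44 [0.5583 0.0218 0.0211]
wrist place_of plate_left 0.76 [0.5617 0.0332 0.0142]
wrist place_of plate_right 0.62 [0.5513 0.0185 0.0179]
```

View pics/z14.png

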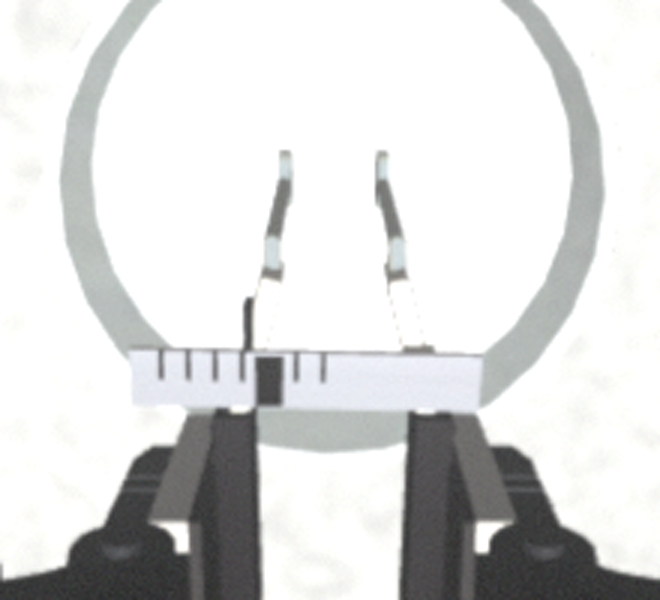

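View pics/z15.png

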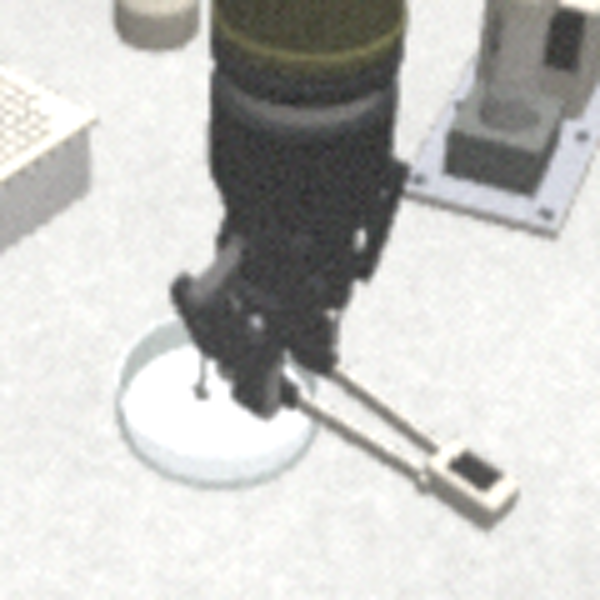

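Emit:
step_arm(
  increments=[
    {"x":0,"y":0,"z":2,"ax":0,"ay":0,"az":0,"grip":162},
    {"x":0,"y":0,"z":0,"ax":0,"ay":0,"az":0,"grip":164},
    {"x":0,"y":0,"z":0,"ax":0,"ay":0,"az":0,"grip":165},
    {"x":0,"y":0,"z":0,"ax":0,"ay":0,"az":0,"grip":165},
    {"x":0,"y":0,"z":0,"ax":0,"ay":0,"az":0,"grip":165},
  ],
)

```text
clock: 16.95
eef_pos: [0.5159, 0.0352, 0.0687]
orientation: [-0.0, 0.994, -0.11, 0.001]
contact_force: [0.6, 0.9, -0.2]
finger_gap: 0.356
```

```bash
python3 - <<'E' 
from h import *
st(); im=save('wrist','w14'); c=cam('wrist'); np.savez('w14cam.npz',K=c[0],R=c[1],t=c[2])
cv2.imwrite('pics/z16.png',cv2.resize(cv2.convertScaleAbs(im[130:240,185:325,::-1],alpha=1.5),None,fx=5,fy=5,interpolation=2))
E
```

```text
{'clock': 16.95, 'joints': [-0.0138, 0.4465, 1.8592, 0.0004, 0.8348, 1.7762], 'eef_pos': [0.5159, 0.0352, 0.0687], 'orientation': [-0.0002, 0.994, -0.1095, 0.0005], 'contact_force': [0.5536, 0.9048, -0.1955], 'finger_gap': 0.3558}
```

View pics/z16.png

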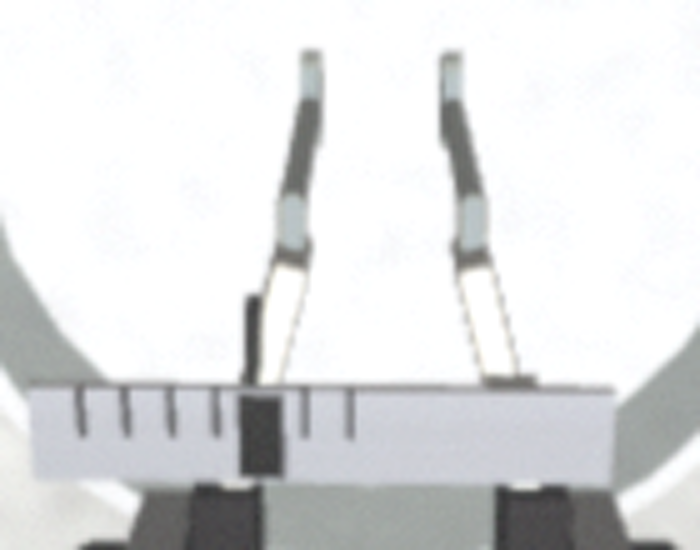

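Emit:
step_arm(
  increments=[
    {"x":0,"y":0,"z":0,"ax":0,"ay":0,"az":0,"grip":166.5},
    {"x":0,"y":0,"z":0,"ax":0,"ay":0,"az":0,"grip":166.5},
    {"x":0,"y":0,"z":0,"ax":0,"ay":0,"az":0,"grip":166.5},
    {"x":0,"y":0,"z":0,"ax":0,"ay":0,"az":0,"grip":166.5},
    {"x":0,"y":0,"z":0,"ax":0,"ay":0,"az":0,"grip":166.5},
  ],
)

```text
clock: 17.5
eef_pos: [0.5159, 0.0352, 0.0687]
orientation: [-0.0, 0.994, -0.11, 0.0]
contact_force: [0.3, -1.0, -0.7]
finger_gap: 0.349
```

```bash
python3 - <<'E' 
from h import *
st(); im=save('wrist','w15'); c=cam('wrist'); np.savez('w15cam.npz',K=c[0],R=c[1],t=c[2])
cv2.imwrite('pics/z17.png',cv2.resize(cv2.convertScaleAbs(im[130:240,185:325,::-1],alpha=1.5),None,fx=5,fy=5,interpolation=2))
im=save('side','s5'); cv2.imwrite('pics/z18.png',cv2.resize(cv2.convertScaleAbs(im[120:260,230:370,::-1],alpha=1.7),None,fx=4,fy=4,interpolation=2))
spot('wrist',['plate_left','plate_right','dish']); spot('side',['dish','tip_box','bottle','jar','tweezers'])
E
```

```text
{'clock': 17.5, 'joints': [-0.0138, 0.4465, 1.8592, 0.0004, 0.8348, 1.7762], 'eef_pos': [0.5159, 0.0352, 0.0687], 'orientation': [-0.0002, 0.994, -0.1096, 0.0005], 'contact_force': [0.3141, -0.9753, -0.6767], 'finger_gap': 0.3492}
wrist place_of plate_left 0.7 [0.5611 0.0306 0.0157]
wrist place_of plate_right 0.78 [0.5512 0.0198 0.0159]
wrist place_of dish 0.63 [ 0.5554  0.0285 -0.0035]
side place_of dish 0.56 [0.5544 0.0266 0.0048]
side place_of tip_box 0.57 [ 7.507e-01 -3.750e-02 -7.000e-04]
side place_of bottle 0.57 [7.609e-01 1.944e-01 6.000e-04]
side place_of tweezers 0.93 [0.4352 0.051  0.0506]
side place_of tweezers 0.56 [ 0.5076 -0.2359  0.078 ]
```

View pics/z17.png

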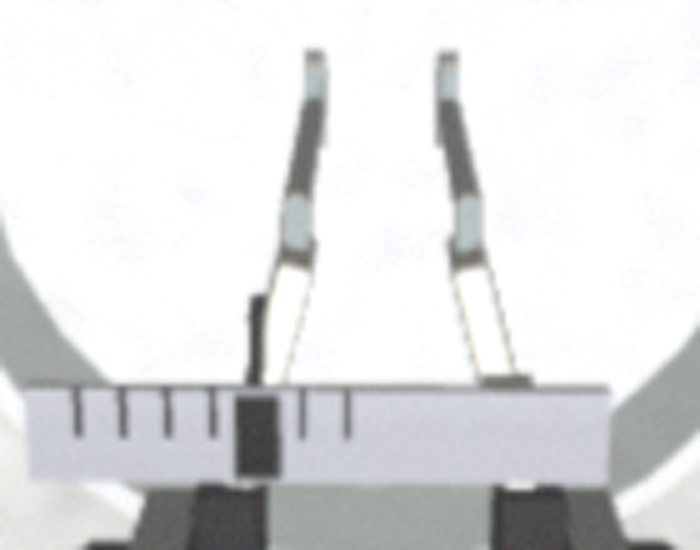

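View pics/z18.png

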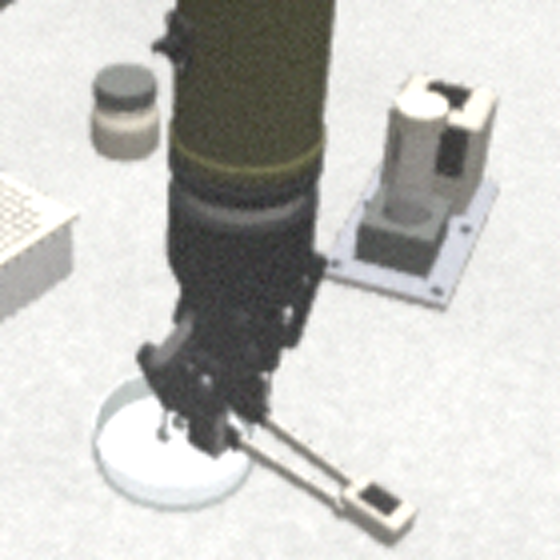

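Emit:
step_arm(
  increments=[
    {"x":0,"y":0,"z":0,"ax":0,"ay":0,"az":0,"grip":166.5},
    {"x":0,"y":0,"z":0,"ax":0,"ay":0,"az":0,"grip":166.5},
    {"x":0,"y":0,"z":0,"ax":0,"ay":0,"az":0,"grip":166.5},
    {"x":0,"y":0,"z":0,"ax":0,"ay":0,"az":0,"grip":166.5},
    {"x":0,"y":0,"z":0,"ax":0,"ay":0,"az":0,"grip":166.5},
  ],
)

```text
clock: 18.5
eef_pos: [0.5159, 0.0352, 0.0688]
orientation: [-0.0, 0.994, -0.11, 0.001]
contact_force: [-0.6, -0.5, -0.1]
finger_gap: 0.351
```

Emit:
step_arm(
  increments=[
    {"x":0,"y":0,"z":0,"ax":0,"ay":0,"az":0,"grip":166.5},
    {"x":0,"y":0,"z":0,"ax":0,"ay":0,"az":0,"grip":166.5},
    {"x":0,"y":0,"z":0,"ax":0,"ay":0,"az":0,"grip":166.5},
    {"x":0,"y":0,"z":0,"ax":0,"ay":0,"az":0,"grip":166.5},
    {"x":0,"y":0,"z":0,"ax":0,"ay":0,"az":0,"grip":166.5},
  ],
)

```text
clock: 19.0
eef_pos: [0.5159, 0.0352, 0.0688]
orientation: [-0.0, 0.994, -0.11, 0.001]
contact_force: [-0.6, 0.1, -0.2]
finger_gap: 0.352
```

Emit:
step_arm(
  increments=[
    {"x":0,"y":0,"z":0,"ax":0,"ay":0,"az":0,"grip":166.5},
    {"x":0,"y":0,"z":0,"ax":0,"ay":0,"az":0,"grip":166.5},
    {"x":0,"y":0,"z":0,"ax":0,"ay":0,"az":0,"grip":166.5},
    {"x":0,"y":0,"z":0,"ax":0,"ay":0,"az":0,"grip":166.5},
    {"x":0,"y":0,"z":0,"ax":0,"ay":0,"az":0,"grip":166.5},
  ],
)

```text
clock: 19.5
eef_pos: [0.5159, 0.0352, 0.0688]
orientation: [-0.0, 0.994, -0.11, 0.001]
contact_force: [0.5, 0.4, 0.2]
finger_gap: 0.35
```

Emit:
step_arm(
  increments=[
    {"x":0,"y":0,"z":0,"ax":0,"ay":0,"az":0,"grip":166.5},
    {"x":0,"y":0,"z":0,"ax":0,"ay":0,"az":0,"grip":166.5},
    {"x":0,"y":0,"z":0,"ax":0,"ay":0,"az":0,"grip":166.5},
    {"x":0,"y":0,"z":0,"ax":0,"ay":0,"az":0,"grip":166.5},
    {"x":0,"y":0,"z":0,"ax":0,"ay":0,"az":0,"grip":166.5},
  ],
)

```text
clock: 20.0
eef_pos: [0.5159, 0.0352, 0.0688]
orientation: [-0.0, 0.994, -0.11, 0.001]
contact_force: [-0.6, -0.1, -0.9]
finger_gap: 0.35
```

```bash
python3 - <<'E' 
from h import *
st(); im=save('wrist','w16')
cv2.imwrite('pics/z19.png',cv2.resize(cv2.convertScaleAbs(im[130:240,185:325,::-1],alpha=1.5),None,fx=5,fy=5,interpolation=2))
E
```

```text
{'clock': 20.0, 'joints': [-0.0138, 0.4465, 1.8592, 0.0004, 0.8348, 1.7762], 'eef_pos': [0.5159, 0.0352, 0.0688], 'orientation': [-0.0002, 0.994, -0.1095, 0.0005], 'contact_force': [-0.6133, -0.145, -0.8785], 'finger_gap': 0.3503}
```

View pics/z19.png

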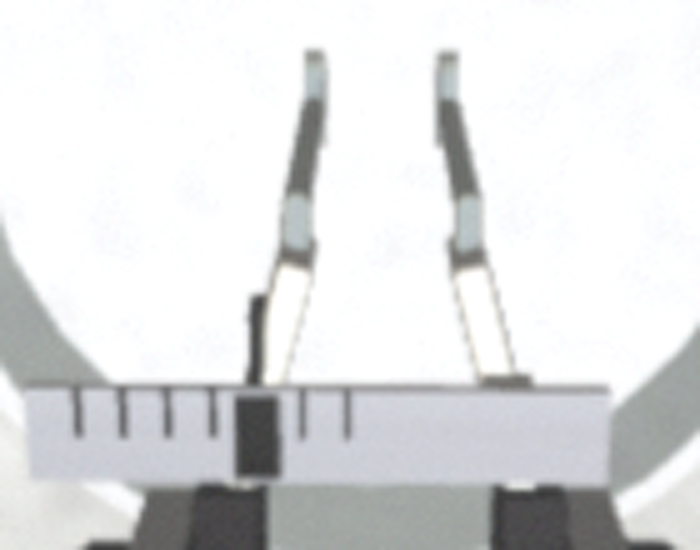

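The picture is unchanged: the pointer (x≈256) is on the broad mark (x≈257), and the plates stand clear inside the dish. Handing in.

```bash
python3 -c "
from h import *
print(hand_in())"
```

```text
the job is handed in; nothing more can be done
None
```

The job was handed in at about 20 s (limit 61 s), with the arm holding the tweezers at the 12 mm gap inside the dish.

- **Tube:** I gripped the cap, turned the tube 56.8° and let go of it standing in its well. Seen from the wrist camera afterwards, the label points to about -84°; the reader's axis measured -84.5°. That check has an error of about 2°. One raw reading gave -88°, but correcting for where the tube's outline really lay brought it back to about -84°.
- **Tweezers:** I lifted them off the rest, held part-closed at about a 17 mm gap, and lowered the plates to about 16 mm above the bench at the dish's centre. There I squeezed them to the mark.
- **Hold:** The pose and the finger opening stayed constant for 2.5 s. The pointer was on the broad mark before and after, and the plates measured about 12.3 mm apart in the picture. They never met.
- **Bystanders:** The arm never came near the tip box, bottle or jar. In the last side view the tip box and bottle were detected and the jar was visible; the network missed the jar. I did not compare their positions before and after in numbers.
- **Disagreement:** My two-view height for the grip pads came out about 5 mm lower than the text's figure. The two views were close together, so I used the text's height; the grasp and lift came out level.

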